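Refit the grill stone and snap its cap home

TASK

Fit the grey grill-cleaning stone into the pocket of the aluminium holder, over the stud, flat and fully down, and let go of it. Then push the red snap cap straight down onto the stud until it clicks and sits flush on the stone, and keep pressing it firmly down: finish with the gripper still on the cap, pushing, not letting go. Leave the mug, canister, spatula and grill brush where they are.

Things in the scene. Friction and masses are not known exactly. Their poses are not given: they have to be found in the camera images.
- holder: Aluminium holder fixed to the trolley top, pocket up, round wooden handle along its +x (x 92 to 192 mm, up to z = 26 mm). Origin: centre of its underside, on the stud's axis; x along the pocket, z up. Outside 128 x 84 mm; centred pocket 104 (x) by 60 (y) mm, floor z = 8, rim z = 18 mm, 4 mm chamfer. A steel stud, 15 mm thick, stands at the centre; top at z = 55 mm, last 4 mm tapering to 8 mm.
- seat (a point): Point on the stud's axis 36 mm above the holder's underside, level with the top of a seated stone; axes as the holder's. The cap's origin belongs here when home. Four brass spring teeth stick out of the stud to 11 mm radius 7 mm above this point, sloped above so that a cap rides over them; they yield inward.
- stone: Grey pumice block, 100 (x) by 56 (y) by 28 (z) mm, about 120 g, with a round hole of 28 mm diameter straight through its middle along z. Origin: centre of its underside. Lies flat on the trolley top. It fits the pocket either way round (half a turn about z); seated, it stands 18 mm above the pocket's rim.
- cap: Red round snap cap, 40 mm wide, 28 mm high, 40 g, standing open end down on the trolley. Origin: centre of its lower, open face; z up. Mouth 18 mm wide for 4 mm, then 25 mm wide, 22 mm deep in all. Any yaw fits. It meets the teeth about 10 mm above the seat; the push peaks (5 to 20 N) near 7 mm, drops, the cap snaps down between 4 and 2 mm (click), then lands on the stone.
- mug: White ceramic mug, 80 mm wide, 95 mm high; origin at the centre of its underside. Bystander.
- canister: Clear plastic canister with a grey lid, 92 mm wide, 138 mm high; origin at the centre of its underside. Bystander.
- spatula: Grey silicone spatula, 280 mm long, 65 mm wide, 20 mm high, origin mid-length on its underside, lying on the trolley along its own x axis, handle to -x. Bystander.
- brush: Steel grill brush, 200 mm long, 42 mm wide, 20 mm high, origin mid-length on its underside, lying on the trolley along its own x axis, handle to -x. Bystander.
Things that resemble listed ones, but are neither listed nor needed, are in the scene too. Several things look just like the cap: the one meant starts farthest to the robot's right. What is shaped like the stone but brown is not meant.

How it is judged:
On the way, in this order (a step that is already met when the one before it is completed fails the run):
1. the stone lies flat and fully down in the pocket, let go (z of stone in the frame of holder between 0.005 and 0.0095 m and horizontal distance between stone and holder below 0.004 m and angle between stone's own z axis and vertical below 0.035 rad and angle between the x axis of stone and the x axis of holder, either way round below 0.08 rad and contact force between the fingers and stone below 0.3 N), for 0.2 s.
2. the cap has clicked home onto the stone (z of stone in the frame of holder between 0.005 and 0.0095 m and horizontal distance between stone and holder below 0.004 m and angle between stone's own z axis and vertical below 0.035 rad and angle between the x axis of stone and the x axis of holder, either way round below 0.08 rad and z of cap in the frame of seat between -0.003 and 0.0015 m and horizontal distance between cap and seat below 0.0035 m and angle between cap's own z axis and vertical below 0.06 rad), for 0.2 s.
At the end, for the whole second after the job is handed in: Stone in the pocket: within 1.5 mm of the floor, 4 mm of centre, 0.08 rad of square, 0.035 rad of level. Cap clicked home: within 1.5 mm of the stone's top, 3.5 mm of the stud's axis, 0.06 rad of level. The robot still presses the cap onto the stone with over 4 N (all of step 2 and contact force between cap and stone above 4 N and contact force between any of the fingers, the arm and cap above 2 N); the arm keeps its last pose, push and grip.
It fails at once if the mug is moved more than 30 mm (distance of mug from where it was at the start of the episode above 0.03 m).
It fails at once if the clear canister is moved more than 30 mm (distance of canister from where it was at the start of the episode above 0.03 m).
It fails at once if the spatula is moved more than 30 mm (distance of spatula from where it was at the start of the episode above 0.03 m).
It fails at once if the grill brush is moved more than 30 mm (distance of brush from where it was at the start of the episode above 0.03 m).
It also fails if it takes over 72 s, if anything falls off the work surface, if the arm or the gripper's body presses on something with over 40 N, if the wrist force passes 120 N, or if a joint passes its speed limit or range.

ROBOT

A 7-joint arm with a two-finger parallel gripper is mounted at the origin on the work surface. World frame = base frame: x ahead of the robot, y to its left, z up, the work surface at z = 0. Lengths are in m, angles in rad, forces in N, time in s.
With the tool pointing down it reaches from about 0.425 to 0.875 m from the base axis. Payload 4.7 kg.
Tool frame: the origin (TCP) lies on the centre line of the jaws, within the pads' length; the fingertips stand 17 mm ahead of it and the grasp point (between the pads) lies 2 mm behind it; z points along the fingers, x is the direction in which the jaws open and shut, and the axes are right-handed (so a half turn about z gives the same grasp; the last joint's range is limited). The gripper opens to 87 mm and grips with 3 to 60 N. Pads are 19 mm wide; open, the fingers measure 117 mm over their backs; the gripper's body (75 mm by 190 mm) begins 51 mm behind the grasp point.
Start: joints at [0.014, 0.321, -0.07, 1.45, 0.023, 1.371, -0.057], TCP at [0.65, -0, 0.24] pointing down, gripper open.
Joint ranges: [-2.86, 2.86], [-0.3, 2.09], [-1.38, 1.24], [0.06, 2.45], [-1.56, 4.7], [0.09, 2.05], [-2.69, 2.69]. Speed limits (rad/s): [2.57, 2.57, 3.14, 3.14, 3.14, 3.14, 3.14].

INTERFACE

Orientations are given as a rotation vector (axis times angle).
In Python, from bench import ctrl gives the robot as it stands.
- The arm moves only by the tool drive_tool, never from a script. Its argument "increments" is a list of rows, each an object of numbers: "grip": the closure, from -1 (fully open) to 1 (shut), so that 0 is half open; "tx", "ty", "tz": the shift along the tool's x, y, z in cm; "wx", "wy", "wz": the turn, a rotation vector about the tool's x, y, z in rad. In form: [{"grip": .., "tx": .., "ty": .., "tz": .., "wx": .., "wy": .., "wz": ..}, ...]. A call has 1 to 10 rows; each row is the pose to reach, as a shift and turn from the pose measured when the call began, along the tool's axes at that moment; what a row does not reach only later rows make up. A row lasts 1/12 s, in which the tool goes at most 41.7 mm and 7.16 degrees, less where a joint would pass 70% of its speed; a pose out of reach is approached as far as the arm can. A call with a gripper value outside its range is refused whole. The fingers move at their own pace and stop on an object; "force" is the grip in N (left out, the last holds). Time passes only in rows, so rows that repeat a pose let the fingers close. It gives the time, the measured TCP pose, the force and the opening at its end, in the units of the state.
- ctrl.get_state(): the state, without advancing time (a new reading comes with each control period).
- ctrl.get_image(name): name is "scene" or "side" or "wrist"; returns a dict with "frame" (400x640x3 uint8, blue, green, red), "depth" (400x640 float32, m along the optical axis (not along the pixel's ray), 0 where there is no reading), "fx", "fy", "cx", "cy" (pixels), "view" (4x4, takes a point from world to camera coordinates). Camera axes: x right, y up, looking along -z (the intrinsics and any distortion apply to the point x, -y, -z); pixel columns grow to the right and rows downward; lengths in m; the calibration is good to about 2 mm. A picture is of the moment at which its call begins.
- ctrl.close_job(): hands the job in, once; it reports no verdict.
The state is a dict: "time": time; "joint_positions": joint angles; "qd": joint speeds; "joint_torque": joint torques, N m; "position": TCP position; "tool_rot": TCP orientation; "ft_force": force on the tool from outside, world axes, zero at the start; "torque": the same for the moment, N m; "grip_width": opening from 0.0 (shut) to 1.0 (fully open).
Only numpy, scipy, OpenCV 4.12 (cv2) and the standard library are available. Lean on these libraries where they do the work, as an engineer would, in place of code of your own. Each camera call takes 0.05 s, during which the arm holds its last target.

## Working session

There is one attempt and no reset: what is moved stays moved. The work goes in short steps, Python scripts to look and compute and a tool call to move; the robot and the scene stay as the last step left them, time stands still between calls to the robot, and variables do not carry over. Pictures are saved under pics/ and viewed, and the job is handed in when it is done.

Besides the shell and the picture viewer there is one more tool, called after ">>>" as name(argument=value, ...), one argument or row to a line, values as JSON. drive_tool: Moves the arm, as the interface text tells. Its arguments: {"type":"object","properties":{"increments":{"type":"array","items":{"type":"object","properties":{"grip":{"type":"number"},"tx":{"type":"number"},"ty":{"type":"number"},"tz":{"type":"number"},"wx":{"type":"number"},"wy":{"type":"number"},"wz":{"type":"number"}}}},"force":{"type":"number"}},"required":["increments"]}

```bash
ls -la && mkdir -p pics && cat > h.py <<'E'
import numpy as np, cv2
from bench import ctrl
def snap(name, fn=None):
    im=ctrl.get_image(name)
    if fn: cv2.imwrite('pics/'+fn, im['frame'])
    np.savez('/tmp/%s.npz'%name, **{k:np.asarray(v) for k,v in im.items()})
    return im
def load(name):
    d=np.load('/tmp/%s.npz'%name); return {k:d[k] for k in d.files}
def ray(im,u,v):
    V=np.array(im['view']); R=V[:3,:3]; t=V[:3,3]
    d=np.array([(u-im['cx'])/im['fx'], -(v-im['cy'])/im['fy'], -1.0])
    return -R.T@t, R.T@d
def onplane(im,u,v,z):
    o,d=ray(im,u,v); s=(z-o[2])/d[2]; return o+s*d
def bydepth(im,u,v):
    o,d=ray(im,u,v); return o+d*float(im['depth'][int(round(v)),int(round(u))])
def proj(im,p):
    V=np.array(im['view']); q=V[:3,:3]@np.asarray(p)+V[:3,3]
    return im['cx']+im['fx']*q[0]/-q[2], im['cy']-im['fy']*q[1]/-q[2]
E
python3 - <<'E'
from h import *
for n in ['scene','side','wrist']:
    im=snap(n,n+'0.png')
    print(n,{k:im[k] for k in im if k not in('frame','depth')})
print(ctrl.get_state())
E
```

```text
total 12
drwxr-xr-x  3 agent agent 4096 Dec  5 18:57 .
drwxr-xr-x 23 root  root  4096 Dec  5 18:57 ..
drwxr-xr-x  2 agent agent 4096 Dec  5 18:57 pics
scene {'fx': 462.276922119535, 'fy': 462.276922119535, 'cx': 315.9876267014698, 'cy': 212.78182535686932, 'view': array([[ 0.76360765,  0.64559574, -0.01046397, -0.43114917],
       [-0.42217329,  0.5114755 ,  0.74844006,  0.18282535],
       [ 0.48854178, -0.56709695,  0.66311988, -1.90878489],
       [ 0.        ,  0.        ,  0.        ,  1.        ]])}
side {'fx': 512.7670732329641, 'fy': 512.7670732329641, 'cx': 322.7255251405342, 'cy': 205.54156175405677, 'view': array([[ 0.99426787, -0.10417604, -0.02405741, -0.52347759],
       [ 0.078941  ,  0.56352321,  0.82231983, -0.11470382],
       [-0.07210911, -0.8195053 ,  0.56851679, -1.41028533],
       [ 0.        ,  0.        ,  0.        ,  1.        ]])}
wrist {'fx': 300.3398492523098, 'fy': 300.3398492523098, 'cx': 315.683870004465, 'cy': 196.13303580568498, 'view': array([[ 9.99997693e-01,  2.12239223e-04, -2.13750597e-03,
        -6.49169307e-01],
       [-7.34656191e-04,  9.
[... 229 characters left out ...]
{'time': 0.15, 'joint_positions': array([ 0.01410193,  0.32163052, -0.07008505,  1.45139269,  0.02261534,
        1.37075314, -0.05689513]), 'qd': array([-0.00335224, -0.00134242, -0.00109552, -0.00462428, -0.00054327,
       -0.00101484, -0.00034804]), 'joint_torque': array([ 2.16972071e-04, -4.91794288e+01, -4.04079035e-01, -3.12878716e+01,
       -6.39387709e-02,  4.04033612e-02,  9.90178205e-05]), 'position': array([ 6.49623712e-01, -5.03736652e-05,  2.38728197e-01]), 'tool_rot': array([ 3.14149302e+00,  4.80882390e-05, -2.18938293e-03]), 'ft_force': array([-0.27709884,  0.79540798,  0.07027015]), 'torque': array([ 0.00199902, -0.03662525, -0.039036  ]), 'grip_width': 1.0009855218896022}
```

View pics/scene0.png

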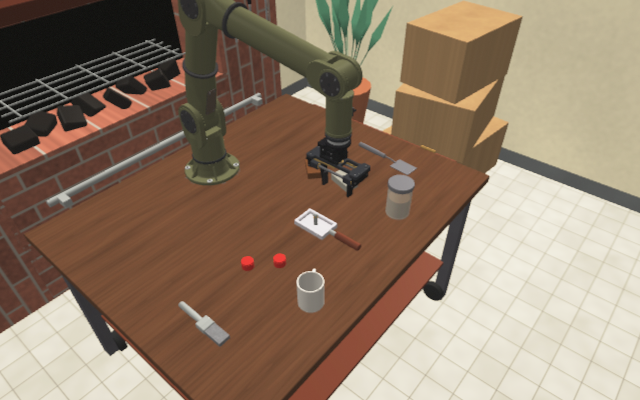

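View pics/side0.png

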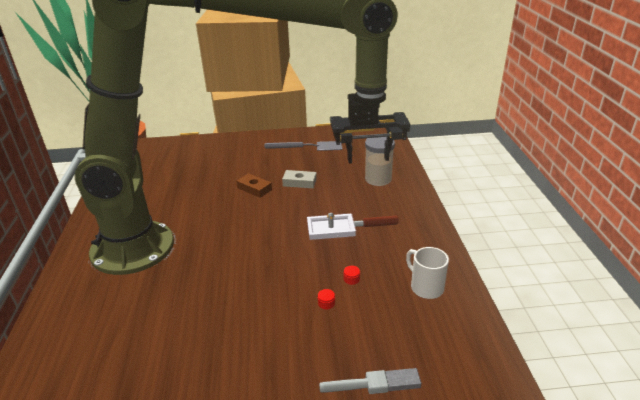

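View pics/wrist0.png

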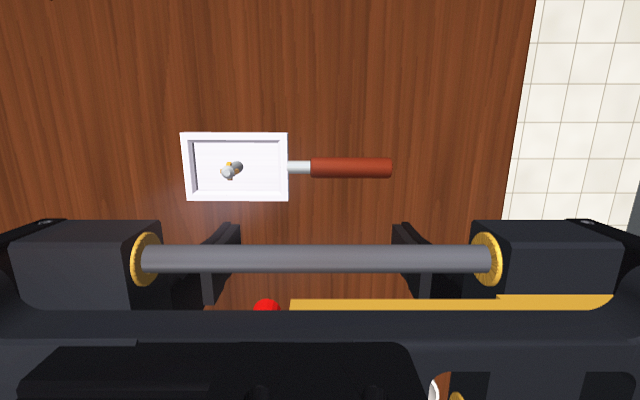

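```bash
python3 - <<'E'
from h import *
for n in ['scene','side','wrist']:
    im=load(n); hsv=cv2.cvtColor(im['frame'],cv2.COLOR_BGR2HSV)
    m=(((hsv[...,0]<6)|(hsv[...,0]>174))&(hsv[...,1]>215)&(hsv[...,2]>110)).astype(np.uint8)
    k,l,s,c=cv2.connectedComponentsWithStats(m)
    for i in range(1,k):
        if s[i,4]>25: 
            ys,xs=np.where(l==i)
            pts=np.array([bydepth(im,x,y) for x,y in zip(xs,ys)])
            print(n,'red',s[i],c[i].round(1),'med',np.median(pts,0).round(3),'zmax',pts[:,2].max().round(3), 'plane .028',onplane(im,*c[i],0.02).round(3))
im=load('side')
for nm,(u,v) in dict(stone=(299,176),brown=(255,182),holder=(331,218),stud=(331,213),handle=(380,222),mug=(430,255),can=(379,145),brush=(370,382),spat=(300,145)).items():
    print(nm,bydepth(im,u,v).round(3))
f=im['frame']
a=cv2.resize(f[240:320,280:400],None,fx=5,fy=5,interpolation=cv2.INTER_CUBIC)
b=cv2.resize(f[160:240,220:400],None,fx=4,fy=4,interpolation=cv2.INTER_CUBIC)
cv2.imwrite('pics/crop_caps.png',a); cv2.imwrite('pics/crop_stone.png',b)
E
```

```text
side red [344 266  16  18 209] [351.  273.6] med [ 0.575 -0.213  0.027] zmax 0.884 plane .028 [ 0.576 -0.206  0.02 ]
side red [318 289  17  20 269] [325.7 298.2] med [ 0.504 -0.289  0.027] zmax 0.032 plane .028 [ 0.504 -0.282  0.02 ]
wrist red [254 299  26  11 213] [266.1 304.8] med [ 0.58  -0.185  0.011] zmax 0.025 plane .028 [ 0.581 -0.18   0.02 ]
stone [0.479 0.282 0.017]
brown [0.337 0.266 0.017]
holder [0.551 0.003 0.042]
stud [0.553 0.017 0.05 ]
handle [ 0.689 -0.003  0.019]
mug [ 0.766 -0.222  0.073]
can [0.728 0.234 0.136]
brush [ 0.565 -0.527  0.026]
spat [0.497 0.503 0.013]
```

View pics/crop_caps.png

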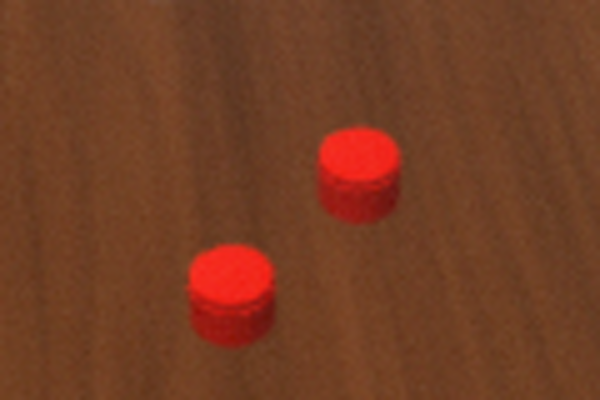

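View pics/crop_stone.png

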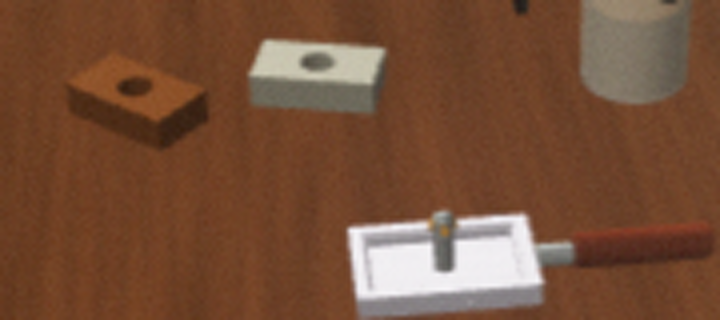

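```bash
python3 - <<'E'
from h import *
def rectfit(im,mask,z,nm):
    cs,_=cv2.findContours(mask,cv2.RETR_EXTERNAL,cv2.CHAIN_APPROX_NONE)
    for c in sorted(cs,key=cv2.contourArea)[::-1][:3]:
        if cv2.contourArea(c)<150: continue
        P=np.array([onplane(im,x,y,z)[:2] for x,y in c[:,0,:]])
        r=cv2.minAreaRect((P*1000).astype(np.float32))
        M=cv2.boundingRect(c)
        print(nm,M,'centre mm',np.round(r[0],1),'size',np.round(r[1],1),'ang',round(r[2],2))
im=load('wrist'); hsv=cv2.cvtColor(im['frame'],cv2.COLOR_BGR2HSV)
m=((hsv[...,1]<60)&(hsv[...,2]>150)).astype(np.uint8)*255
m[:, 500:]=0; m[215:]=0
print('px',hsv[140,230],hsv[196,200])
# handle neck removed by opening
m=cv2.morphologyEx(m,cv2.MORPH_CLOSE,np.ones((5,5)))
m2=cv2.morphologyEx(m,cv2.MORPH_OPEN,np.ones((25,25)))
rectfit(im,m2,0.018,'holder wrist')
# depth-based
for (u,v) in [(200,137),(185,150),(290,150),(240,198),(210,180),(237,165),(225,172)]:
    print((u,v),bydepth(im,u,v).round(4))
im=load('side'); hsv=cv2.cvtColor(im['frame'],cv2.COLOR_BGR2HSV)
pts=[]
for n,u0,u1,v0,v1 in [('stone',278,322,165,195),('holder',300,362,208,245)]:
    ys,xs=np.mgrid[v0:v1,u0:u1]
    P=np.array([bydepth(im,x,y) for x,y in zip(xs.ravel(),ys.ravel())])
    top=(P[:,2]>0.021)&(P[:,2]<0.034) if n=='stone' else (P[:,2]>0.012)&(P[:,2]<0.026)
    m=np.zeros((400,640),np.uint8); m[ys.ravel()[top],xs.ravel()[top]]=255
    print(n,top.sum())
    rectfit(im,m,0.028 if n=='stone' else 0.018,n)
    Q=P[top]; print(Q.min(0),Q.max(0),np.median(Q,0))
    print(hsv[176,290],hsv[182,255])
f=load('wrist')['frame']
cv2.imwrite('pics/crop_w0.png',cv2.resize(f[120:215,170:300],None,fx=6,fy=6,interpolation=cv2.INTER_CUBIC))
E
```

```text
px [132  18 187] [138   5 250]
holder wrist (182, 132, 106, 70) centre mm [550.1  10.2] size [129.4  85.3] ang 0.02
(200, 137) [0.51   0.0469 0.0166]
(185, 150) [0.4915 0.0316 0.0193]
(290, 150) [6.166e-01 2.980e-02 4.000e-04]
(240, 198) [ 0.5538 -0.0286  0.0178]
(210, 180) [ 0.5142 -0.0075  0.0076]
(237, 165) [0.5557 0.0149 0.029 ]
(225, 172) [0.5476 0.0103 0.0513]
stone 332
stone (282, 170, 34, 14) centre mm [476.4 261.2] size [ 74.5 102.1] ang 74.84
[0.42330169 0.22019799 0.02102406] [0.5319371  0.30906831 0.03372909] [0.4771607  0.26247379 0.02793867]
[ 24  33 199] [ 11 179  77]
holder 505
holder (307, 214, 55, 23) centre mm [561.1   4.7] size [ 96.  152.1] ang 89.63
[ 0.48531966 -0.03784976  0.01201583] [0.63653754 0.0550059  0.02589964] [0.55276838 0.00404822 0.01747638]
[ 24  33 199] [ 11 179  77]
```

View pics/crop_w0.png

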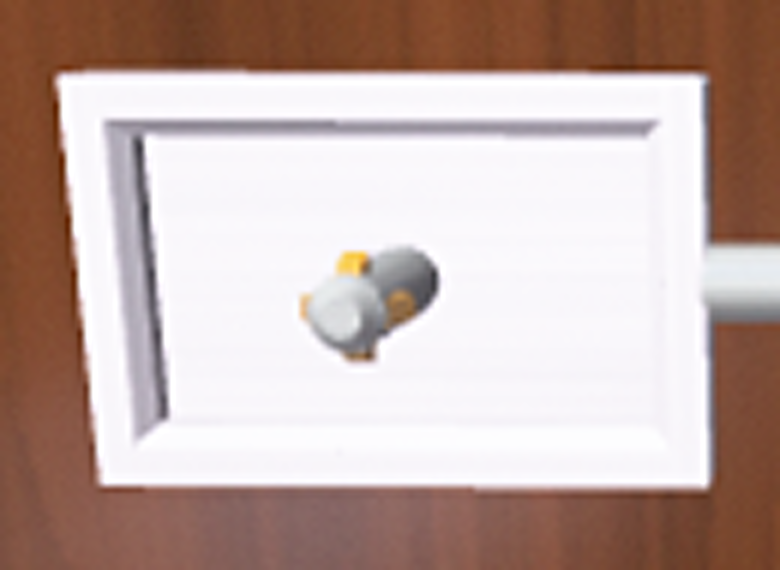

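>>> drive_tool(
  increments=[
    {"grip":-1,"tx":-17.3,"ty":-26.2,"tz":0,"wz":1.57},
    {"grip":-1,"tx":-17.3,"ty":-26.2,"tz":0,"wz":1.57},
    {"grip":-1,"tx":-17.3,"ty":-26.2,"tz":0,"wz":1.57},
    {"grip":-1,"tx":-17.3,"ty":-26.2,"tz":0,"wz":1.57},
    {"grip":-1,"tx":-17.3,"ty":-26.2,"tz":0,"wz":1.57},
    {"grip":-1,"tx":-17.3,"ty":-26.2,"tz":0,"wz":1.57},
    {"grip":-1,"tx":-17.3,"ty":-26.2,"tz":0,"wz":1.57},
    {"grip":-1,"tx":-17.3,"ty":-26.2,"tz":0,"wz":1.57},
    {"grip":-1,"tx":-17.3,"ty":-26.2,"tz":0,"wz":1.57},
    {"grip":-1,"tx":-17.3,"ty":-26.2,"tz":0,"wz":1.57},
  ],
)

```text
schema error: expected keys grip, tx, ty, tz, wx, wy, wz
```

>>> drive_tool(
  increments=[
    {"grip":-1,"tx":-17.3,"ty":-26.2,"tz":0,"wx":0,"wy":0,"wz":1.57},
    {"grip":-1,"tx":-17.3,"ty":-26.2,"tz":0,"wx":0,"wy":0,"wz":1.57},
    {"grip":-1,"tx":-17.3,"ty":-26.2,"tz":0,"wx":0,"wy":0,"wz":1.57},
    {"grip":-1,"tx":-17.3,"ty":-26.2,"tz":0,"wx":0,"wy":0,"wz":1.57},
    {"grip":-1,"tx":-17.3,"ty":-26.2,"tz":0,"wx":0,"wy":0,"wz":1.57},
    {"grip":-1,"tx":-17.3,"ty":-26.2,"tz":0,"wx":0,"wy":0,"wz":1.57},
    {"grip":-1,"tx":-17.3,"ty":-26.2,"tz":0,"wx":0,"wy":0,"wz":1.57},
    {"grip":-1,"tx":-17.3,"ty":-26.2,"tz":0,"wx":0,"wy":0,"wz":1.57},
    {"grip":-1,"tx":-17.3,"ty":-26.2,"tz":0,"wx":0,"wy":0,"wz":1.57},
    {"grip":-1,"tx":-17.3,"ty":-26.2,"tz":0,"wx":0,"wy":0,"wz":1.57},
  ],
)

```text
time: 0.98
position: [0.4743, 0.265, 0.2388]
tool_rot: [2.588, -1.78, -0.002]
ft_force: [1.5, -1.0, 0.5]
grip_width: 1.002
```

```bash
cat >> h.py <<'E'
from scipy.spatial.transform import Rotation as Rn
def rectfit(im,mask,z,nm,k=1):
    cs,_=cv2.findContours(mask,cv2.RETR_EXTERNAL,cv2.CHAIN_APPROX_NONE)
    for c in sorted(cs,key=cv2.contourArea)[::-1][:k]:
        P=np.array([onplane(im,x,y,z)[:2] for x,y in c[:,0,:]])
        r=cv2.minAreaRect((P*1000).astype(np.float32))
        print(nm,cv2.boundingRect(c),'centre mm',np.round(r[0],1),'size',np.round(r[1],1),'ang',round(r[2],2))
def yaw():
    s=ctrl.get_state(); R=Rn.from_rotvec(s['tool_rot']).as_matrix()
    return s['position'],np.degrees(np.arctan2(R[1,0],R[0,0])),R
E
python3 - <<'E'
from h import *
im=snap('wrist','wrist1.png'); snap('side','side1.png')
hsv=cv2.cvtColor(im['frame'],cv2.COLOR_BGR2HSV)
p,y,R=yaw(); print(p,y,R[:,2])
c=np.array(im['view']); 
E
```

```text
[0.47610567 0.26231673 0.23873562] -68.98963403894119 [-1.36426453e-03 -7.18743903e-04 -9.99998811e-01]
```

View pics/wrist1.png

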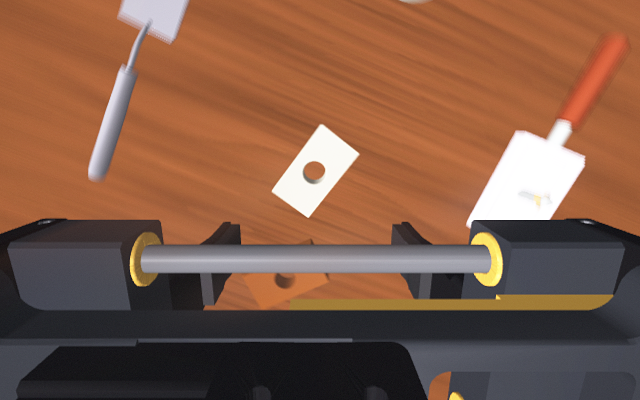

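```bash
python3 - <<'E'
from h import *
im=load('wrist'); hsv=cv2.cvtColor(im['frame'],cv2.COLOR_BGR2HSV)
m=((hsv[...,1]<70)&(hsv[...,2]>150)).astype(np.uint8)*255
m[:110]=0;m[225:]=0;m[:,:255]=0;m[:,380:]=0
rectfit(im,m,0.028,'stone')
# hole
cs,h=cv2.findContours(m,cv2.RETR_CCOMP,cv2.CHAIN_APPROX_NONE)
for i,c in enumerate(cs):
    if h[0][i][3]>=0 and cv2.contourArea(c)>60:
        P=np.array([onplane(im,x,y,0.028)[:2] for x,y in c[:,0,:]])*1000
        (cc,r)=cv2.minEnclosingCircle(P.astype(np.float32)); print('hole',np.round(cc,1),r, P.mean(0))
o=onplane(im,314,172,0.028); print(o, bydepth(im,330,180), bydepth(im,300,190))
E
```

```text
stone (272, 124, 87, 94) centre mm [478.9 269.3] size [ 57.7 100.8] ang 73.58
hole [479.  269.5] 14.65290355682373 [479.49240152 270.57499606]
[0.47907408 0.26939806 0.028     ] [0.47675019 0.24779055 0.02733699] [0.45222387 0.27740714 0.02793089]
```

>>> drive_tool(
  increments=[
    {"grip":-1,"tx":-0.56,"ty":-0.52,"tz":4,"wx":0,"wy":0,"wz":0.125},
    {"grip":-1,"tx":-0.56,"ty":-0.52,"tz":7,"wx":0,"wy":0,"wz":0.25},
    {"grip":-1,"tx":-0.56,"ty":-0.52,"tz":10,"wx":0,"wy":0,"wz":0.375},
    {"grip":-1,"tx":-0.56,"ty":-0.52,"tz":12,"wx":0,"wy":0,"wz":0.5},
    {"grip":-1,"tx":-0.56,"ty":-0.52,"tz":13.5,"wx":0,"wy":0,"wz":0.625},
    {"grip":-1,"tx":-0.56,"ty":-0.52,"tz":13.9,"wx":0,"wy":0,"wz":0.653},
    {"grip":-1,"tx":-0.56,"ty":-0.52,"tz":13.9,"wx":0,"wy":0,"wz":0.653},
    {"grip":-1,"tx":-0.56,"ty":-0.52,"tz":13.9,"wx":0,"wy":0,"wz":0.653},
  ],
)

```text
time: 1.75
position: [0.4789, 0.2688, 0.0995]
tool_rot: [1.884, -2.511, -0.0]
ft_force: [-0.5, 0.1, 0.8]
grip_width: 1.001
```

```bash
python3 - <<'E'
from h import *
im=snap('wrist','wrist2.png'); hsv=cv2.cvtColor(im['frame'],cv2.COLOR_BGR2HSV)
p,y,R=yaw(); print(p,y,R[:,2])
m=((hsv[...,1]<70)&(hsv[...,2]>150)).astype(np.uint8)*255
m[225:]=0;m[:,:200]=0;m[:,430:]=0
rectfit(im,m,0.028,'stone')
cs,h=cv2.findContours(m,cv2.RETR_CCOMP,cv2.CHAIN_APPROX_NONE)
for i,c in enumerate(cs):
    if h[0][i][3]>=0 and cv2.contourArea(c)>60:
        P=np.array([onplane(im,x,y,0.028)[:2] for x,y in c[:,0,:]])*1000
        (cc,r)=cv2.minEnclosingCircle(P.astype(np.float32)); print('hole',np.round(cc,1),r)
E
```

```text
[0.4793382  0.26918012 0.10016127] -106.27360341035339 [-7.12339482e-04 -3.36951972e-04 -9.99999690e-01]
stone (275, 145, 79, 80) centre mm [498.2 264.5] size [56.7 59.7] ang 73.75
```

View pics/wrist2.png

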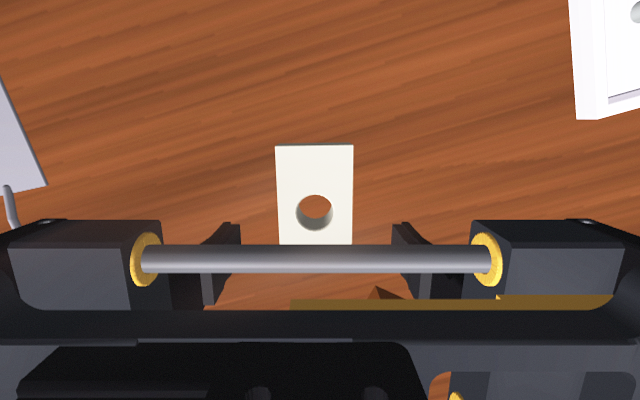

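>>> drive_tool(
  increments=[
    {"grip":-1,"tx":0,"ty":0,"tz":3,"wx":0,"wy":0,"wz":0},
    {"grip":-1,"tx":0,"ty":0,"tz":5.5,"wx":0,"wy":0,"wz":0},
    {"grip":-1,"tx":0,"ty":0,"tz":6.5,"wx":0,"wy":0,"wz":0},
    {"grip":-1,"tx":0,"ty":0,"tz":6.9,"wx":0,"wy":0,"wz":0},
    {"grip":-1,"tx":0,"ty":0,"tz":6.9,"wx":0,"wy":0,"wz":0},
    {"grip":1,"tx":0,"ty":0,"tz":6.9,"wx":0,"wy":0,"wz":0},
    {"grip":1,"tx":0,"ty":0,"tz":6.9,"wx":0,"wy":0,"wz":0},
    {"grip":1,"tx":0,"ty":0,"tz":6.9,"wx":0,"wy":0,"wz":0},
    {"grip":1,"tx":0,"ty":0,"tz":6.9,"wx":0,"wy":0,"wz":0},
    {"grip":1,"tx":0,"ty":0,"tz":6.9,"wx":0,"wy":0,"wz":0},
  ],
  force=25,
)

```text
time: 2.63
position: [0.4797, 0.2694, 0.0319]
tool_rot: [-1.885, 2.513, -0.0]
ft_force: [0.3, -0.1, -0.2]
grip_width: 0.705
```

>>> drive_tool(
  increments=[
    {"grip":1,"tx":0,"ty":0,"tz":0,"wx":0,"wy":0,"wz":0},
    {"grip":1,"tx":0,"ty":0,"tz":0,"wx":0,"wy":0,"wz":0},
    {"grip":1,"tx":0,"ty":0,"tz":0,"wx":0,"wy":0,"wz":0},
    {"grip":1,"tx":0,"ty":0,"tz":0,"wx":0,"wy":0,"wz":0},
  ],
)

```text
time: 2.97
position: [0.4797, 0.2694, 0.032]
tool_rot: [-1.884, 2.513, -0.0]
ft_force: [-0.1, -0.2, 1.0]
grip_width: 0.643
```

>>> drive_tool(
  increments=[
    {"grip":1,"tx":0,"ty":0,"tz":-3,"wx":0,"wy":0,"wz":0},
    {"grip":1,"tx":0,"ty":0,"tz":-7,"wx":0,"wy":0,"wz":0},
    {"grip":1,"tx":3,"ty":-0.8,"tz":-10.5,"wx":0,"wy":0,"wz":0},
    {"grip":1,"tx":6.5,"ty":-1.6,"tz":-12,"wx":0,"wy":0,"wz":-0.05},
    {"grip":1,"tx":10.2,"ty":-2.5,"tz":-12,"wx":0,"wy":0,"wz":-0.1},
    {"grip":1,"tx":14,"ty":-3.5,"tz":-12,"wx":0,"wy":0,"wz":-0.15},
    {"grip":1,"tx":17.8,"ty":-4.4,"tz":-12,"wx":0,"wy":0,"wz":-0.2},
    {"grip":1,"tx":21.5,"ty":-5.4,"tz":-12,"wx":0,"wy":0,"wz":-0.25},
    {"grip":1,"tx":24.5,"ty":-6.1,"tz":-12,"wx":0,"wy":0,"wz":-0.284},
    {"grip":1,"tx":25.2,"ty":-6.3,"tz":-12,"wx":0,"wy":0,"wz":-0.284},
  ],
)

```text
time: 3.8
position: [0.4686, 0.0034, 0.1517]
tool_rot: [2.213, -2.227, 0.002]
ft_force: [-0.3, -0.9, -2.1]
grip_width: 0.642
```

>>> drive_tool(
  increments=[
    {"grip":1,"tx":0,"ty":0,"tz":0,"wx":0,"wy":0,"wz":0},
    {"grip":1,"tx":0,"ty":0,"tz":0,"wx":0,"wy":0,"wz":0},
  ],
)

```text
time: 3.97
position: [0.4683, 0.0026, 0.1514]
tool_rot: [2.21, -2.23, 0.002]
ft_force: [0.4, 0.4, -1.6]
grip_width: 0.641
```

```bash
python3 - <<'E'
from h import *
im=snap('wrist','wrist3.png'); snap('side','side3.png'); hsv=cv2.cvtColor(im['frame'],cv2.COLOR_BGR2HSV)
p,y,R=yaw(); print(p,y,R[:,2])
print(ctrl.get_state()['grip_width'],ctrl.get_state()['ft_force'])
E
```

```text
[0.46856588 0.00484655 0.15147723] -90.28384173440605 [-7.76789747e-04 -1.70095674e-03 -9.99998252e-01]
0.6456685353985865 [-0.60161548  0.41212889 -2.13661536]
```

View pics/wrist3.png

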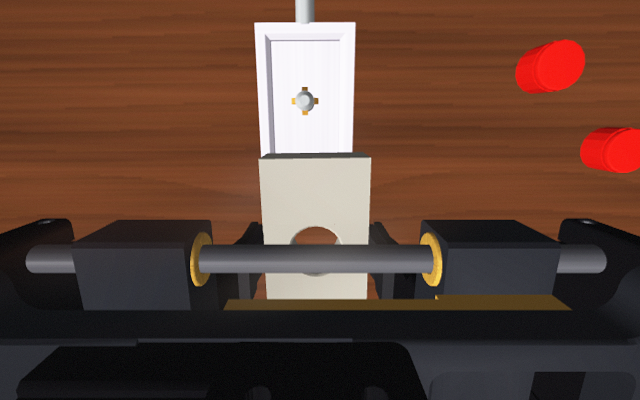

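View pics/side3.png

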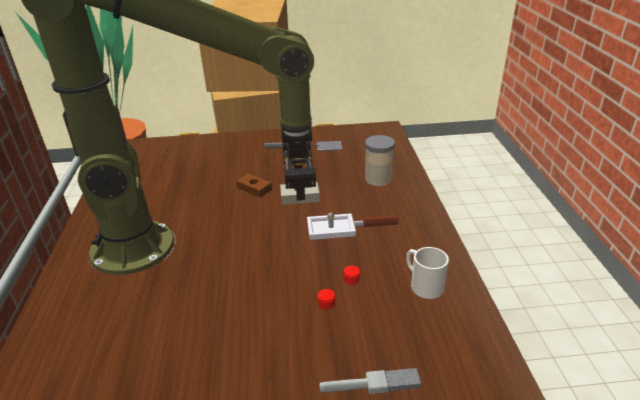

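```bash
python3 - <<'E'
from h import *
im=load('wrist'); f=im['frame']
cv2.imwrite('pics/crop3.png',cv2.resize(f[10:260,230:400],None,fx=3.2,fy=2.4*1,interpolation=cv2.INTER_CUBIC) if False else cv2.resize(f[10:210,240:390],None,fx=3,fy=3,interpolation=cv2.INTER_CUBIC))
g=cv2.cvtColor(f,cv2.COLOR_BGR2GRAY).astype(float)
def edges_row(v,u0,u1):
    d=np.abs(np.diff(cv2.GaussianBlur(g,(3,3),0)[v,u0:u1])); 
    return [(u0+i,round(d[i],1)) for i in range(1,len(d)-1) if d[i]>15 and d[i]>=d[i-1] and d[i]>d[i+1]]
for v in (40,60,80,120,140): print(v,edges_row(v,240,380))
for v in (175,190,200,210,290): print('stone',v,edges_row(v,240,390))
def edges_col(u,v0,v1):
    d=np.abs(np.diff(cv2.GaussianBlur(g,(3,3),0)[v0:v1,u])); 
    return [(v0+i,round(d[i],1)) for i in range(1,len(d)-1) if d[i]>8 and d[i]>=d[i-1] and d[i]>d[i+1]]
for u in (270,285,325,345): print('col',u,edges_col(u,5,180))
E
```

```text
40 [(254, np.float64(81.0)), (264, np.float64(38.7)), (339, np.float64(22.0)), (354, np.float64(77.0))]
60 [(255, np.float64(81.6)), (265, np.float64(39.5)), (271, np.float64(45.2)), (354, np.float64(69.9))]
80 [(256, np.float64(78.7)), (266, np.float64(40.8)), (272, np.float64(41.5)), (353, np.float64(71.9))]
120 [(258, np.float64(79.7)), (268, np.float64(35.7)), (273, np.float64(48.0)), (352, np.float64(74.2))]
140 [(259, np.float64(78.6)), (268, np.float64(33.1)), (274, np.float64(46.2)), (352, np.float64(68.8))]
stone 175 [(258, np.float64(49.9)), (370, np.float64(51.2))]
stone 190 [(259, np.float64(49.9)), (369, np.float64(61.9))]
stone 200 [(260, np.float64(55.8)), (369, np.float64(57.5))]
stone 210 [(261, np.float64(47.4)), (369, np.float64(50.2))]
stone 290 [(255, np.float64(17.7)), (265, np.float64(45.6)), (366, np.float64(59.2)), (375, np.float64(18.2))]
col 270 [(21, np.float64(78.4)), (39, np.float64(36.8)), (152, np.float64(42.8)), (158, np.float64(52.3))]
col 285 [(21, np.float64(78.0)), (38, np.float64(21.8)), (41, np.float64(26.6)), (152, np.float64(77.8)), (158, np.float64(51.6))]
col 325 [(21, np.float64(75.7)), (38, np.float64(22.7)), (41, np.float64(23.6)), (152, np.float64(75.4)), (157, np.float64(53.2))]
col 345 [(21, np.float64(74.6)), (151, np.float64(69.3)), (157, np.float64(54.2))]
```

View pics/crop3.png

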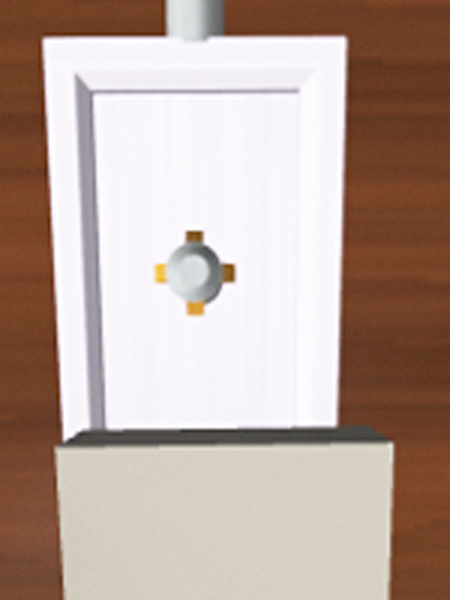

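```bash
python3 - <<'E'
from h import *
im=load('wrist')
P=lambda u,v,z: onplane(im,u,v,z)
L=np.array([P(254.5+.0,40,.018),P(256.5,80,.018),P(258.5,120,.018),P(259.5,140,.018)])
Rr=np.array([P(354.5,40,.018),P(353.7,80,.018),P(352.7,120,.018),P(352.4,140,.018)])
F=np.array([P(u,21.5,.018) for u in (270,285,325,345)])
print('L',L.round(4)[:,:2].tolist()); print('R',Rr.round(4)[:,:2].tolist()); print('F',F.round(4)[:,:2].tolist())
print('yc',(L[:,1].mean()+Rr[:,1].mean())/2,'width',L[:,1].mean()-Rr[:,1].mean())
for nm,E in(('L',L),('R',Rr)):
    print(nm,'yaw deg',np.degrees(np.polyfit(E[:,0],E[:,1],1)[0]))
print('xc',F[:,0].mean()-0.064)
print('stud top',P(304.3,100,.055),'teeth',P(304.8,101,.043))
zt=.1475
SL=np.array([P(u+.5,v,zt) for v,u in((175,258),(190,259),(200,260),(210,261))]); SR=np.array([P(u+.5,v,zt) for v,u in((175,370),(190,369),(200,369),(210,369))])
print('stone y',(SL[:,1].mean()+SR[:,1].mean())/2,'w',SL[:,1].mean()-SR[:,1].mean(), 'L',SL[:,1],'R',SR[:,1])
print('farx',[P(u,v+.5,zt)[0] for u,v in((270,158),(285,158),(325,157),(345,157))])
p,y,R=yaw(); print(p,y)
f=im['frame']
s=cv2.resize(f[210:310,240:390],None,fx=4,fy=4); cv2.imwrite('pics/crop3b.png',s)
E
```

```text
L [[0.601, 0.053], [0.5692, 0.0532], [0.5354, 0.0533], [0.5177, 0.0534]]
R [[0.6003, -0.0315], [0.5685, -0.0315], [0.5347, -0.0314], [0.517, -0.0315]]
F [[0.6149, 0.0393], [0.6148, 0.0268], [0.6145, -0.0066], [0.6144, -0.0232]]
yc 0.010876794535673414 width 0.08471774595931511
L yaw deg -0.25757240457340064
R yaw deg -0.013941999390868794
xc 0.550643105636283
stud top [0.55006427 0.01061077 0.055     ] teeth [0.54999521 0.01061936 0.043     ]
stone y 0.0029457958173637923 w 0.056186283726390625 L [0.03126289 0.03118799 0.03096557 0.0307393 ] R [-0.02517316 -0.02494771 -0.02513765 -0.02533087]
farx [np.float64(0.517059376123021), np.float64(0.5169922116362734), np.float64(0.5173098356923249), np.float64(0.5172203541958798)]
[0.46856588 0.00484655 0.15147723] -90.28384173440605
```

View pics/crop3b.png

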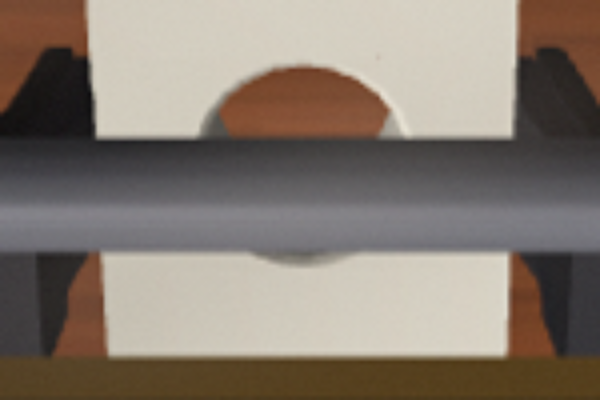

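>>> drive_tool(
  increments=[
    {"grip":1,"tx":-0.4,"ty":-3,"tz":1,"wx":0,"wy":0,"wz":0},
    {"grip":1,"tx":-0.7,"ty":-6,"tz":2.5,"wx":0,"wy":0,"wz":0},
    {"grip":1,"tx":-0.82,"ty":-8,"tz":4,"wx":0,"wy":0,"wz":0},
    {"grip":1,"tx":-0.82,"ty":-8.32,"tz":4.65,"wx":0,"wy":0,"wz":0},
    {"grip":1,"tx":-0.82,"ty":-8.32,"tz":4.65,"wx":0,"wy":0,"wz":0},
    {"grip":1,"tx":-0.82,"ty":-8.32,"tz":4.65,"wx":0,"wy":0,"wz":0},
    {"grip":1,"tx":-0.82,"ty":-8.32,"tz":4.65,"wx":0,"wy":0,"wz":0},
  ],
)

```text
time: 4.65
position: [0.5512, 0.0133, 0.1053]
tool_rot: [2.216, -2.224, 0.0]
ft_force: [-0.9, 0.6, -1.1]
grip_width: 0.644
```

```bash
python3 - <<'E'
from h import *
im=snap('wrist','wrist4.png'); s=snap('side','side4.png'); sc=snap('scene')
p,y,R=yaw(); print(p,y,R[:,2]); 
for i in range(3):
    st=ctrl.get_state(); print(st['position'],st['grip_width'])
a=cv2.resize(s['frame'][160:260,270:410],None,fx=5,fy=5,interpolation=cv2.INTER_CUBIC); cv2.imwrite('pics/crop4s.png',a)
u,v=map(int,proj(sc,[0.55,0.01,0.05])); print(u,v)
cv2.imwrite('pics/crop4c.png',cv2.resize(sc['frame'][v-50:v+50,u-70:u+70],None,fx=5,fy=5,interpolation=cv2.INTER_CUBIC))
E
```

```text
[0.5516835  0.01274142 0.10590321] -90.27690137278034 [ 6.08594394e-04 -1.39682346e-03 -9.99998839e-01]
[0.5516835  0.01274142 0.10590321] 0.6417064505082319
[0.5516835  0.01274142 0.10590321] 0.6417064505082319
[0.5516835  0.01274142 0.10590321] 0.6417064505082319
314 214
```

View pics/wrist4.png

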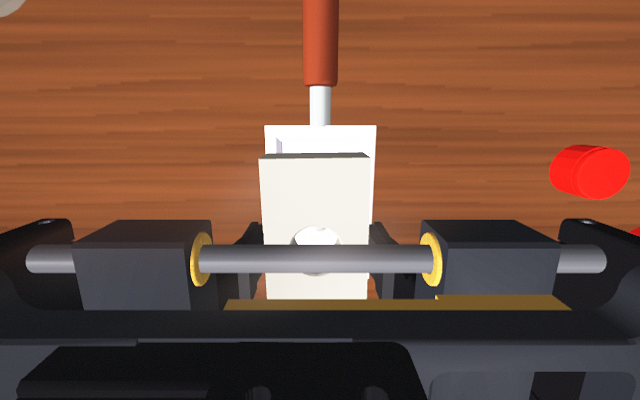

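View pics/crop4s.png

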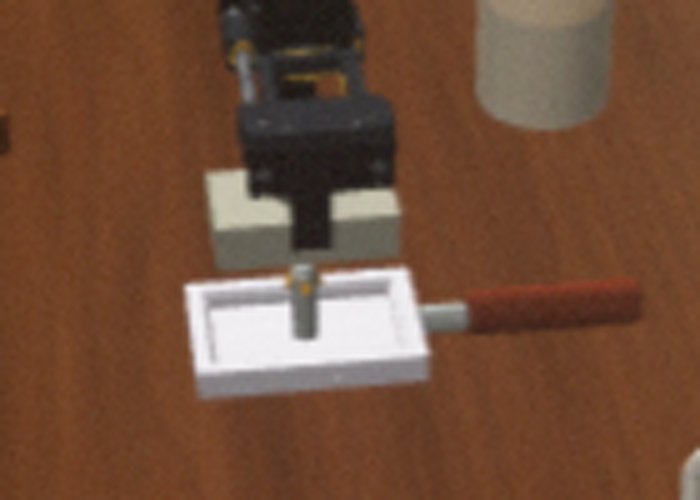

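View pics/crop4c.png

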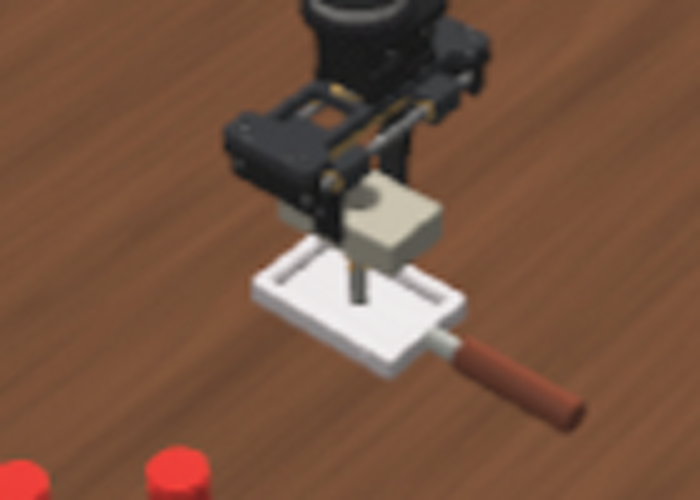

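```bash
cat >> h.py <<'E'
def edge(g,a,fixed,axis,lo,hi,thr=20):
    # subpixel edge positions along row (axis 1) or column (axis 0)
    line=g[fixed,lo:hi] if axis==1 else g[lo:hi,fixed]
    d=np.abs(np.diff(line)); out=[]
    for i in range(1,len(d)-1):
        if d[i]>thr and d[i]>=d[i-1] and d[i]>d[i+1]:
            w=d[i-1:i+2]; out.append(lo+i+0.5+(w[2]-w[0])/w.sum())
    return np.round(out,2)
E
python3 - <<'E'
from h import *
im=load('wrist'); g=cv2.GaussianBlur(cv2.cvtColor(im['frame'],cv2.COLOR_BGR2GRAY).astype(np.float32),(3,3),0)
for v in (130,136,142,148): print('hold row',v,edge(g,0,v,1,250,400))
for v in (165,180,195,210): print('stone row',v,edge(g,0,v,1,245,400,12))
for u in (272,290,340,362): print('col',u,edge(g,0,u,0,110,175,12))
E
```

```text
hold row 130 [263.68 375.71]
hold row 136 [264.36 375.56]
hold row 142 [264.54 275.7  281.65 375.36]
hold row 148 [264.55 281.86 374.78]
stone row 165 [258.35 374.29]
stone row 180 [259.21 373.46]
stone row 195 [259.8  372.65]
stone row 210 [260.78 371.77]
col 272 [124.59 153.27 158.43]
col 290 [124.58 152.65 158.27]
col 340 [124.6  152.27 157.43]
col 362 [124.6  151.78 157.27]
```

```bash
python3 - <<'E'
from h import *
im=load('wrist'); P=lambda u,v,z: onplane(im,u,v,z)
L=np.mean([P(u,v,.018) for u,v in((263.68,130),(264.36,136),(264.54,142))],0); R_=np.mean([P(u,v,.018) for u,v in((375.71,130),(375.56,136),(375.36,142))],0)
F=[P(u,124.6,.018) for u in(272,290,340,362)]
print('holder',L,R_,(L+R_)[1]/2,L[1]-R_[1],'xc',np.mean(F,0)[0]-.064,[f[0] for f in F])
zt=.1059-.032+.028
print('stone y',[(P(a,v,zt)[1],P(b,v,zt)[1]) for v,a,b in((175,258.9,370.5),(190,259.6,369.5))], 'x far',[P(u,v,zt)[0] for u,v in((272,158.43),(290,158.27),(340,157.43),(362,157.27))])
E
```

```text
holder [0.60640938 0.0523597  0.018     ] [ 0.60609206 -0.03233549  0.018     ] 0.010012103314204181 0.08469519591794375 xc 0.5507124846206424 [np.float64(0.6148349430547672), np.float64(0.6147848597932005), np.float64(0.614645694635659), np.float64(0.6145844409989426)]
stone y [(np.float64(0.041893173541128), np.float64(-0.014153312540818785)), (np.float64(0.041929430588151316), np.float64(-0.01396753898285215))] x far [np.float64(0.599971442902473), np.float64(0.6000163318814336), np.float64(0.600336747970841), np.float64(0.6003739773657772)]
```

>>> drive_tool(
  increments=[
    {"grip":1,"tx":0.36,"ty":-0.03,"tz":0.3,"wx":0,"wy":0,"wz":0.013},
    {"grip":1,"tx":0.36,"ty":-0.03,"tz":1,"wx":0,"wy":0,"wz":0.013},
    {"grip":1,"tx":0.36,"ty":-0.03,"tz":2,"wx":0,"wy":0,"wz":0.013},
    {"grip":1,"tx":0.36,"ty":-0.03,"tz":3,"wx":0,"wy":0,"wz":0.013},
    {"grip":1,"tx":0.36,"ty":-0.03,"tz":4,"wx":0,"wy":0,"wz":0.013},
    {"grip":1,"tx":0.36,"ty":-0.03,"tz":4.8,"wx":0,"wy":0,"wz":0.013},
    {"grip":1,"tx":0.36,"ty":-0.03,"tz":5.1,"wx":0,"wy":0,"wz":0.013},
    {"grip":1,"tx":0.36,"ty":-0.03,"tz":5.1,"wx":0,"wy":0,"wz":0.013},
    {"grip":1,"tx":0.36,"ty":-0.03,"tz":5.1,"wx":0,"wy":0,"wz":0.013},
    {"grip":1,"tx":0.36,"ty":-0.03,"tz":5.1,"wx":0,"wy":0,"wz":0.013},
  ],
)

```text
time: 5.63
position: [0.5525, 0.0091, 0.0553]
tool_rot: [-2.202, 2.241, -0.003]
ft_force: [-0.2, -0.5, -2.2]
grip_width: 0.644
```

```bash
python3 - <<'E'
from h import *
im=snap('wrist','wrist5.png'); s=snap('side','side5.png')
p,y,R=yaw(); st=ctrl.get_state(); print(p,y,R[:,2],st['ft_force'],st['grip_width'])
cv2.imwrite('pics/crop5s.png',cv2.resize(s['frame'][170:260,270:410],None,fx=5,fy=5,interpolation=cv2.INTER_CUBIC))
cv2.imwrite('pics/crop5w.png',cv2.resize(im['frame'][110:310,230:400],None,fx=3,fy=3,interpolation=cv2.INTER_CUBIC))
g=cv2.GaussianBlur(cv2.cvtColor(im['frame'],cv2.COLOR_BGR2GRAY).astype(np.float32),(3,3),0)
for v in (140,144,148,165,180,195,210): print('row',v,edge(g,0,v,1,230,410,10))
for u in (272,290,340,362): print('col',u,edge(g,0,u,0,110,185,10))
E
```

```text
[0.55254105 0.00912098 0.05551462] -91.0192456643133 [ 0.00179077 -0.00129751 -0.99999755] [ 0.66468116  0.43478224 -1.52244967] 0.6420724262635634
row 140 [242.32 383.28]
row 144 [242.54 383.24]
row 148 [242.57 256.73 260.63 382.73]
row 165 [243.66 382.27]
row 180 [245.27 381.59]
row 195 [246.34 380.74]
row 210 [247.41 380.41]
col 272 [129.52 153.26 158.44]
col 290 [129.28 152.64 158.28]
col 340 [128.53 152.33 157.43]
col 362 [128.29 151.75 157.27]
```

View pics/crop5w.png

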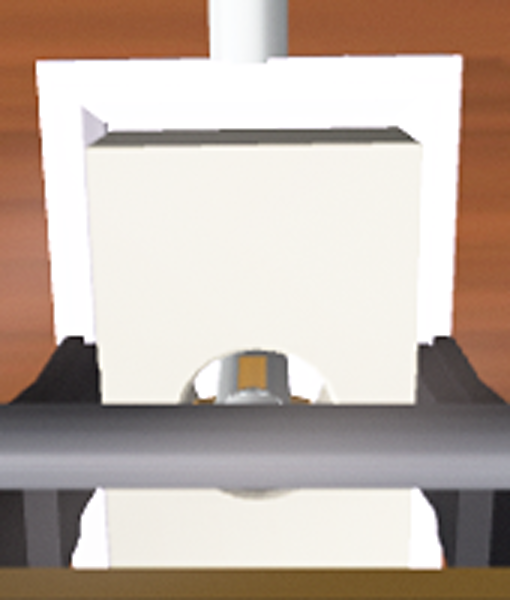

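View pics/crop5s.png

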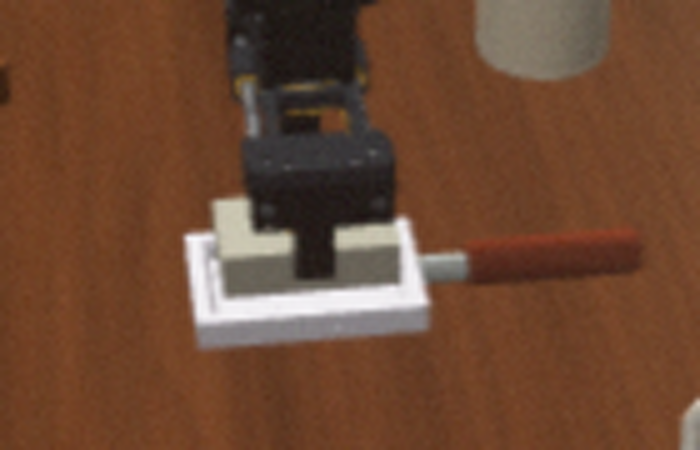

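```bash
python3 - <<'E'
from h import *
im=load('wrist'); P=lambda u,v,z: onplane(im,u,v,z)
H=[(v,a,b) for v,a,b in((140,242.32,383.28),(144,242.54,383.24),(148,242.57,382.73),(165,243.66,382.27),(180,245.27,381.59),(195,246.34,380.74))]
L=np.array([P(a,v,.018) for v,a,b in H]);R_=np.array([P(b,v,.018) for v,a,b in H])
F=np.array([P(u,v,.018) for u,v in((272,129.52),(290,129.28),(340,128.53),(362,128.29))])
ax=np.polyfit(L[:,0],L[:,1],1)[0]; bx=np.polyfit(R_[:,0],R_[:,1],1)[0]
th=(ax+bx)/2; print('yaw L,R,F deg',np.degrees([ax,bx,-np.polyfit(F[:,1],F[:,0],1)[0]]))
x=0.5505
yc=(np.polyval(np.polyfit(L[:,0],L[:,1],1),x)+np.polyval(np.polyfit(R_[:,0],R_[:,1],1),x))/2
fx=np.polyval(np.polyfit(F[:,1],F[:,0],1),yc); print('holder centre',fx-.064,yc,'w',(L-R_)[:,1].mean())
zt=.0515
SL=np.array([P(a,v,zt) for v,a,b in((175,258.9,370.5),(190,259.6,369.6),(210,261,369))]);SR=np.array([P(b,v,zt) for v,a,b in((175,258.9,370.5),(190,259.6,369.6),(210,261,369))])
SF=np.array([P(u,v,zt) for u,v in((272,158.44),(290,158.28),(340,157.43),(362,157.27))])
print('stone yaw',np.degrees(-np.polyfit(SF[:,1],SF[:,0],1)[0]))
print('stone mid at edges',(SL+SR)/2,(SL-SR)[:,1]); print('far mid',SF.mean(0))
cy=np.polyval(np.polyfit(((SL+SR)/2)[:,0],((SL+SR)/2)[:,1],1),.58); print(cy)
# stone edges left from dark profile
f=im['frame']; print([int(x) for x in f[180,355:385].mean(1)]); print([int(x) for x in f[180,240:270].mean(1)])
E
```

```text
yaw L,R,F deg [-0.08441633 -0.44305599 -0.22842552]
holder centre 0.5504714362274523 0.010324585992045308 w 0.08455192450462605
stone yaw -0.21933369004763736
stone mid at edges [[0.59275797 0.00909523 0.0515    ]
 [0.58499975 0.00928901 0.0515    ]
 [0.57434047 0.0092783  0.0515    ]] [0.05623991 0.05613349 0.05605683]
far mid [0.60138166 0.00830219 0.0515    ]
0.009258271027213813
[243, 242, 243, 242, 242, 242, 243, 242, 242, 242, 243, 242, 243, 242, 241, 255, 255, 255, 255, 255, 255, 255, 255, 255, 255, 255, 250, 133, 94, 101]
[123, 122, 122, 122, 117, 165, 255, 255, 255, 254, 254, 254, 254, 254, 254, 254, 255, 255, 253, 237, 241, 242, 242, 242, 242, 243, 242, 242, 243, 242]
```

>>> drive_tool(
  increments=[
    {"grip":1,"tx":-0.1,"ty":0.09,"tz":0,"wx":0,"wy":0,"wz":0},
    {"grip":1,"tx":-0.1,"ty":0.09,"tz":0,"wx":0,"wy":0,"wz":0},
    {"grip":1,"tx":-0.1,"ty":0.09,"tz":0.3,"wx":0,"wy":0,"wz":0},
    {"grip":1,"tx":-0.1,"ty":0.09,"tz":0.6,"wx":0,"wy":0,"wz":0},
    {"grip":1,"tx":-0.1,"ty":0.09,"tz":0.9,"wx":0,"wy":0,"wz":0},
    {"grip":1,"tx":-0.1,"ty":0.09,"tz":1.2,"wx":0,"wy":0,"wz":0},
    {"grip":1,"tx":-0.1,"ty":0.09,"tz":1.4,"wx":0,"wy":0,"wz":0},
    {"grip":1,"tx":-0.1,"ty":0.09,"tz":1.45,"wx":0,"wy":0,"wz":0},
    {"grip":1,"tx":-0.1,"ty":0.09,"tz":1.45,"wx":0,"wy":0,"wz":0},
  ],
)

```text
time: 6.48
position: [0.5515, 0.0101, 0.0407]
tool_rot: [2.202, -2.241, 0.003]
ft_force: [-0.3, 0.3, -1.7]
grip_width: 0.641
```

```bash
python3 - <<'E'
from h import *
im=snap('wrist','wrist6.png'); s=snap('side','side6.png')
p,y,R=yaw(); st=ctrl.get_state(); print(p,y,R[:,2],st['ft_force'],st['grip_width'])
a=cv2.resize(s['frame'][180:250,280:400],None,fx=5,fy=5,interpolation=cv2.INTER_CUBIC)
b=cv2.resize(im['frame'][100:300,220:410],None,fx=3,fy=3,interpolation=cv2.INTER_CUBIC)
cv2.imwrite('pics/crop6w.png',b); cv2.imwrite('pics/crop6s.png',a)
E
```

```text
[0.55174831 0.01007063 0.04103938] -91.02396141069102 [ 0.00188053 -0.00133588 -0.99999734] [-0.26545344  0.33237331 -0.43807406] 0.6413676340043765
```

View pics/crop6w.png

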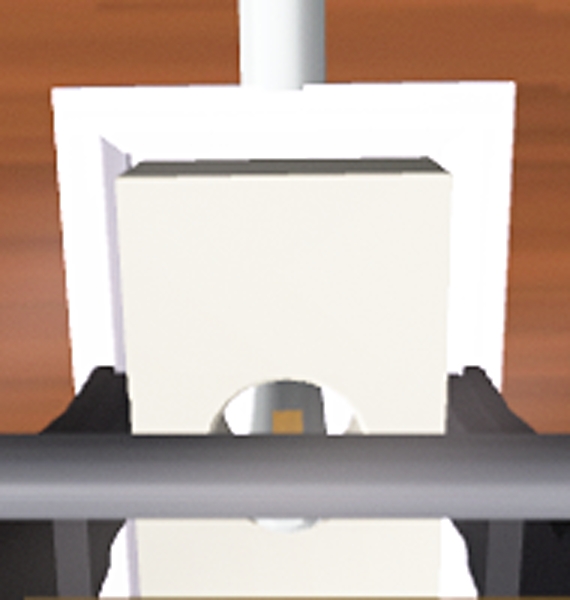

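View pics/crop6s.png

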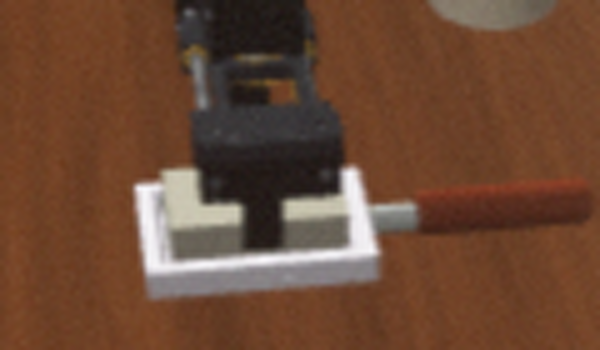

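>>> drive_tool(
  increments=[
    {"grip":1,"tx":0,"ty":0,"tz":0.1,"wx":0,"wy":0,"wz":0},
    {"grip":1,"tx":0,"ty":0,"tz":0.1,"wx":0,"wy":0,"wz":0},
    {"grip":-1,"tx":0,"ty":0,"tz":0.1,"wx":0,"wy":0,"wz":0},
    {"grip":-1,"tx":0,"ty":0,"tz":0.1,"wx":0,"wy":0,"wz":0},
    {"grip":-1,"tx":0,"ty":0,"tz":0.1,"wx":0,"wy":0,"wz":0},
    {"grip":-1,"tx":0,"ty":0,"tz":0.1,"wx":0,"wy":0,"wz":0},
    {"grip":-1,"tx":0,"ty":0,"tz":0.1,"wx":0,"wy":0,"wz":0},
    {"grip":-1,"tx":0,"ty":0,"tz":0,"wx":0,"wy":0,"wz":0},
  ],
)

```text
time: 7.25
position: [0.5517, 0.0101, 0.041]
tool_rot: [-2.201, 2.241, -0.003]
ft_force: [-0.3, -0.1, -0.4]
grip_width: 0.969
```

>>> drive_tool(
  increments=[
    {"grip":-1,"tx":0,"ty":0,"tz":-1.5,"wx":0,"wy":0,"wz":0},
    {"grip":-1,"tx":0,"ty":0,"tz":-4,"wx":0,"wy":0,"wz":0},
    {"grip":-1,"tx":0,"ty":0,"tz":-7,"wx":0,"wy":0,"wz":0},
    {"grip":-1,"tx":0,"ty":3,"tz":-10,"wx":0,"wy":0,"wz":0},
    {"grip":-1,"tx":0,"ty":6,"tz":-12,"wx":0,"wy":0,"wz":0},
    {"grip":-1,"tx":0,"ty":8,"tz":-13,"wx":0,"wy":0,"wz":0},
    {"grip":-1,"tx":0,"ty":8,"tz":-13,"wx":0,"wy":0,"wz":0},
    {"grip":-1,"tx":0,"ty":8,"tz":-13,"wx":0,"wy":0,"wz":0},
    {"grip":-1,"tx":0,"ty":8,"tz":-13,"wx":0,"wy":0,"wz":0},
  ],
)

```text
time: 8.0
position: [0.4719, 0.0117, 0.1708]
tool_rot: [-2.201, 2.24, -0.004]
ft_force: [0.6, 0.2, 1.0]
grip_width: 1.0
```

```bash
python3 - <<'E'
from h import *
im=snap('wrist','wrist7.png'); s=snap('side','side7.png')
p,y,R=yaw(); st=ctrl.get_state(); print(p,y,R[:,2],st['ft_force'],st['grip_width'],st['time'])
cv2.imwrite('pics/crop7s.png',cv2.resize(s['frame'][180:250,280:400],None,fx=5,fy=5,interpolation=cv2.INTER_CUBIC))
E
```

```text
[0.471775   0.0116384  0.17012269] -91.02665167233087 [ 7.10028994e-04 -1.54125814e-03 -9.99998560e-01] [-0.14119489 -0.00300359  0.36405202] 0.9998590938096182 8.1
```

View pics/wrist7.png

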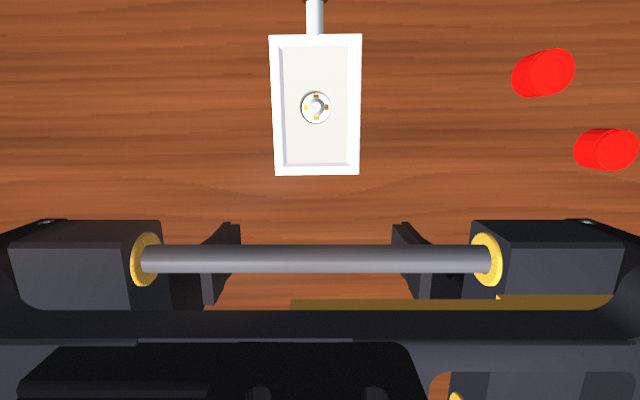

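View pics/crop7s.png

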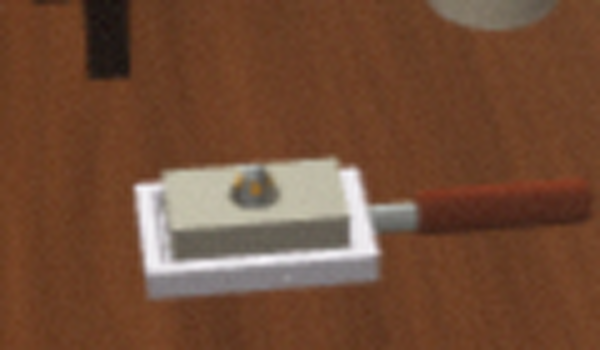

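```bash
python3 - <<'E'
from h import *
im=load('wrist')
for (u,v) in [(292,55),(340,55),(292,80),(340,80),(293,130),(340,130),(293,155),(340,155)]:
    print((u,v),bydepth(im,u,v).round(4))
ys,xs=np.where(np.ones((115,50))); P=np.array([bydepth(im,x+290,y+50) for x,y in zip(xs,ys)]); k=np.abs(P[:,2]-.036)<.004
A=np.c_[P[k,0]-.55,P[k,1]-.01,np.ones(k.sum())]; c,*_=np.linalg.lstsq(A,P[k,2],rcond=None); print('plane',c,k.sum())
g=cv2.GaussianBlur(cv2.cvtColor(im['frame'],cv2.COLOR_BGR2GRAY).astype(np.float32),(3,3),0)
for v in (60,80,130,150): print('row',v,edge(g,0,v,1,255,375,5))
for u in (295,335): print('col',u,edge(g,0,u,0,25,185,5))
cv2.imwrite('pics/crop7w.png',cv2.resize(im['frame'][25:185,255:375],None,fx=3.7,fy=3.7,interpolation=cv2.INTER_CUBIC))
# red caps
hsv=cv2.cvtColor(im['frame'],cv2.COLOR_BGR2HSV)
E
```

```text
(292, 55) [0.5935 0.0299 0.0368]
(340, 55) [ 0.5926 -0.0112  0.0375]
(292, 80) [0.5733 0.0307 0.0367]
(340, 80) [ 0.5728 -0.0115  0.0353]
(293, 130) [0.5305 0.0314 0.0353]
(340, 130) [ 0.5298 -0.0114  0.0368]
(293, 155) [0.5079 0.0322 0.0365]
(340, 155) [ 0.5071 -0.0116  0.0359]
plane [-2.94031859e-04 -1.05617559e-05  3.63014654e-02] 4868
row 60 [268.74 278.57 282.5  361.24]
row 80 [269.66 279.44 283.33 360.65]
row 130 [272.53 281.46 285.27 346.55 359.59]
row 150 [273.49 282.24 285.68 359.32]
col 295 [ 33.71 162.74 166.25 175.28]
col 335 [ 33.39 162.31 165.61 174.46]
```

View pics/crop7w.png

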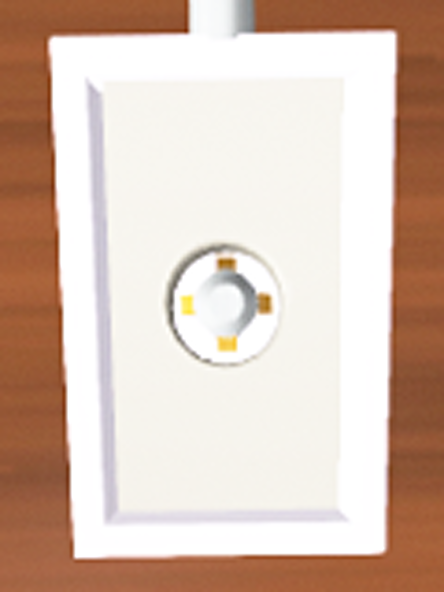

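>>> drive_tool(
  increments=[
    {"grip":-1,"tx":3.5,"ty":-0.4,"tz":0,"wx":0,"wy":0,"wz":0},
    {"grip":-1,"tx":7.5,"ty":-0.9,"tz":0,"wx":0,"wy":0,"wz":0},
    {"grip":-1,"tx":11.5,"ty":-1.4,"tz":0,"wx":0,"wy":0,"wz":0},
    {"grip":-1,"tx":15.5,"ty":-1.9,"tz":0,"wx":0,"wy":0,"wz":0},
    {"grip":-1,"tx":19.5,"ty":-2.4,"tz":0,"wx":0,"wy":0,"wz":0},
    {"grip":-1,"tx":23.5,"ty":-3,"tz":0,"wx":0,"wy":0,"wz":0},
    {"grip":-1,"tx":27,"ty":-3.4,"tz":0,"wx":0,"wy":0,"wz":0},
    {"grip":-1,"tx":29.2,"ty":-3.7,"tz":0,"wx":0,"wy":0,"wz":0},
    {"grip":-1,"tx":30,"ty":-3.8,"tz":0,"wx":0,"wy":0,"wz":0},
    {"grip":-1,"tx":30,"ty":-3.8,"tz":0,"wx":0,"wy":0,"wz":0},
  ],
)

```text
time: 8.93
position: [0.5038, -0.2915, 0.1693]
tool_rot: [2.195, -2.244, 0.001]
ft_force: [-0.1, 0.5, -0.8]
grip_width: 0.998
```

>>> drive_tool(
  increments=[
    {"grip":-1,"tx":0,"ty":0,"tz":0,"wx":0,"wy":0,"wz":0},
    {"grip":-1,"tx":0,"ty":0,"tz":0,"wx":0,"wy":0,"wz":0},
  ],
)

```text
time: 9.1
position: [0.504, -0.2897, 0.1684]
tool_rot: [2.197, -2.241, -0.002]
ft_force: [0.2, 0.5, 1.0]
grip_width: 0.999
```

```bash
python3 - <<'E'
from h import *
w=load('wrist'); print('stud top',onplane(w,315.5,105.3,.055),'teeth',onplane(w,316.2,107.2,.043))
im=snap('wrist','wrist8.png')
p,y,R=yaw(); st=ctrl.get_state(); print(p,y,R[:,2],st['ft_force'],st['grip_width'],st['time'])
hsv=cv2.cvtColor(im['frame'],cv2.COLOR_BGR2HSV)
m=(((hsv[...,0]<6)|(hsv[...,0]>174))&(hsv[...,1]>150)&(hsv[...,2]>110)).astype(np.uint8)
k,l,s,c=cv2.connectedComponentsWithStats(m)
for i in range(1,k):
    if s[i,4]>100: print(s[i],c[i].round(1),onplane(im,*c[i],.014).round(4),bydepth(im,*c[i]).round(4))
E
```

```text
stud top [0.55092033 0.01049942 0.055     ] teeth [0.54986843 0.00989847 0.043     ]
[ 0.50409124 -0.28951757  0.16867848] -91.11094231097888 [-0.00269426 -0.00115267 -0.99999571] [-0.32291367 -0.70780646 -0.12049749] 0.999875114763242 9.15
[ 199   91   50   46 1766] [222.9 113.7] [ 0.5779 -0.202   0.014 ] [ 0.5777 -0.2058  0.0271]
[ 283  164   42   44 1415] [303.8 185.9] [ 0.5053 -0.2776  0.014 ] [ 0.5085 -0.2782  0.0284]
```

View pics/wrist8.png

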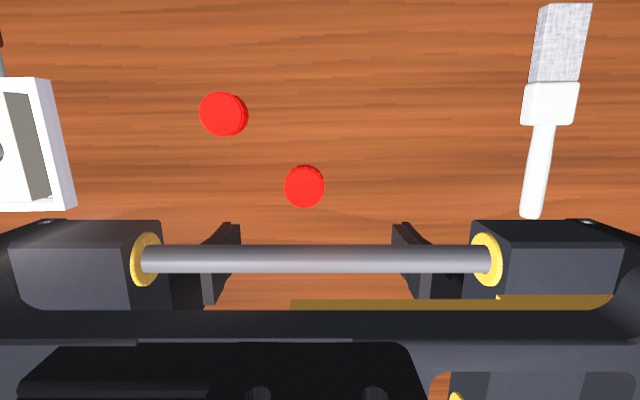

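```bash
python3 - <<'E'
from h import *
im=load('wrist'); f=im['frame']
c=cv2.resize(f[80:220,180:350],None,fx=4,fy=4,interpolation=cv2.INTER_CUBIC); cv2.imwrite('pics/crop8.png',c)
hsv=cv2.cvtColor(f,cv2.COLOR_BGR2HSV)
m=(((hsv[...,0]<6)|(hsv[...,0]>174))&(hsv[...,1]>150)&(hsv[...,2]>110)).astype(np.uint8)*255
for nm,(u0,u1,v0,v1) in dict(meant=(270,340,150,220),other=(190,260,80,145)).items():
    mm=np.zeros_like(m); mm[v0:v1,u0:u1]=m[v0:v1,u0:u1]
    # bright top only
    vv=hsv[...,2]; print(nm,np.percentile(vv[mm>0],[2,25,50,75,98]))
    for thr in (110,230):
        t=((mm>0)&(vv>=thr)).astype(np.uint8)
        cs,_=cv2.findContours(t,cv2.RETR_EXTERNAL,cv2.CHAIN_APPROX_NONE); c=max(cs,key=cv2.contourArea)
        P=np.array([onplane(im,x,y,.028)[:2] for x,y in c[:,0]])*1000
        e=cv2.fitEllipse(P.astype(np.float32)); print(thr,np.round(e[0],1),np.round(e[1],1),cv2.boundingRect(c))
E
```

```text
meant [169. 255. 255. 255. 255.]
110 [ 508.  -278.2] [38.9 43. ] (283, 164, 42, 44)
230 [ 506.9 -277.8] [39.1 40.4] (283, 167, 42, 41)
other [174. 255. 255. 255. 255.]
110 [ 577.3 -206.1] [39.1 44.9] (199, 91, 50, 46)
230 [ 577.4 -204.4] [39.2 40.7] (199, 91, 45, 46)
```

View pics/crop8.png

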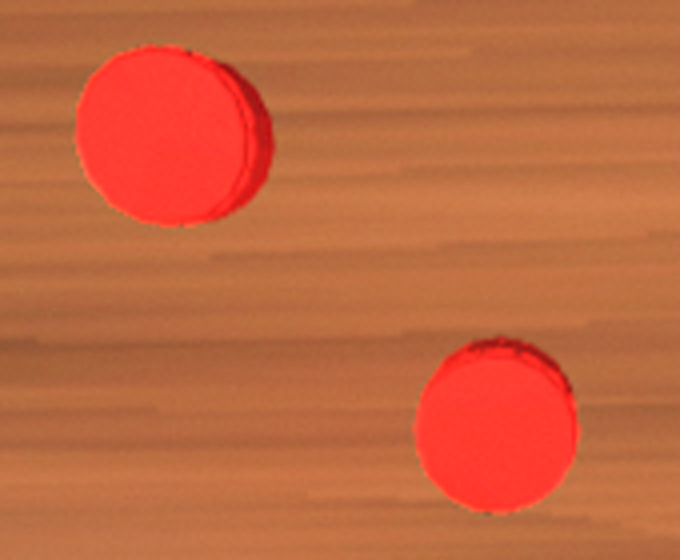

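>>> drive_tool(
  increments=[
    {"grip":-1,"tx":-1.17,"ty":-0.27,"tz":2,"wx":0,"wy":0,"wz":0},
    {"grip":-1,"tx":-1.17,"ty":-0.27,"tz":5,"wx":0,"wy":0,"wz":0},
    {"grip":-1,"tx":-1.17,"ty":-0.27,"tz":7.5,"wx":0,"wy":0,"wz":0},
    {"grip":-1,"tx":-1.17,"ty":-0.27,"tz":9,"wx":0,"wy":0,"wz":0},
    {"grip":-1,"tx":-1.17,"ty":-0.27,"tz":9.4,"wx":0,"wy":0,"wz":0},
    {"grip":-1,"tx":-1.17,"ty":-0.27,"tz":9.4,"wx":0,"wy":0,"wz":0},
    {"grip":-1,"tx":-1.17,"ty":-0.27,"tz":9.4,"wx":0,"wy":0,"wz":0},
  ],
)

```text
time: 9.73
position: [0.5076, -0.2774, 0.0756]
tool_rot: [2.2, -2.24, 0.0]
ft_force: [0.5, -1.0, 0.9]
grip_width: 0.998
```

```bash
python3 - <<'E'
from h import *
im=snap('wrist','wrist9.png'); s=snap('side','side9.png')
p,y,R=yaw(); st=ctrl.get_state(); print(p,y,R[:,2],st['ft_force'],st['grip_width'],st['time'])
f=im['frame'];hsv=cv2.cvtColor(f,cv2.COLOR_BGR2HSV)
m=(((hsv[...,0]<6)|(hsv[...,0]>174))&(hsv[...,1]>150)&(hsv[...,2]>230)).astype(np.uint8)*255
m[245:]=0
cs,_=cv2.findContours(m,cv2.RETR_EXTERNAL,cv2.CHAIN_APPROX_NONE)
for c in cs:
    if cv2.contourArea(c)>200:
        c2=c[c[:,0,1]<238]
        P=np.array([onplane(im,x,y,.028)[:2] for x,y in c2[:,0]])*1000
        e=cv2.fitEllipse(P.astype(np.float32)); print(np.round(e[0],1),np.round(e[1],1),cv2.boundingRect(c))
E
```

```text
[ 0.50800951 -0.27812609  0.07636865] -91.07587288624063 [ 7.67499284e-05 -2.09005379e-03 -9.99997813e-01] [ 0.21271553 -0.46810348  1.22569478] 0.9983912696592332 9.8333
[ 507.7 -277.9] [38.6 42.8] (288, 190, 59, 55)
[ 577.7 -204.7] [39.2 40.9] (164, 84, 67, 66)
```

View pics/wrist9.png

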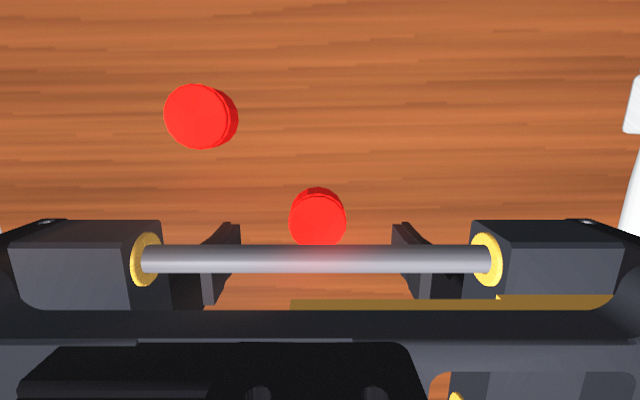

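>>> drive_tool(
  increments=[
    {"grip":-1,"tx":0,"ty":0,"tz":2,"wx":0,"wy":0,"wz":0},
    {"grip":-1,"tx":0,"ty":0,"tz":4,"wx":0,"wy":0,"wz":0},
    {"grip":-1,"tx":0,"ty":0,"tz":5,"wx":0,"wy":0,"wz":0},
    {"grip":-1,"tx":0,"ty":0,"tz":5.2,"wx":0,"wy":0,"wz":0},
    {"grip":-1,"tx":0,"ty":0,"tz":5.2,"wx":0,"wy":0,"wz":0},
    {"grip":1,"tx":0,"ty":0,"tz":5.2,"wx":0,"wy":0,"wz":0},
    {"grip":1,"tx":0,"ty":0,"tz":5.2,"wx":0,"wy":0,"wz":0},
    {"grip":1,"tx":0,"ty":0,"tz":5.2,"wx":0,"wy":0,"wz":0},
    {"grip":1,"tx":0,"ty":0,"tz":5.2,"wx":0,"wy":0,"wz":0},
    {"grip":1,"tx":0,"ty":0,"tz":5.2,"wx":0,"wy":0,"wz":0},
  ],
  force=55,
)

```text
time: 10.67
position: [0.5083, -0.2784, 0.0249]
tool_rot: [2.2, -2.242, 0.004]
ft_force: [0.1, 0.3, 0.3]
grip_width: 0.704
```

>>> drive_tool(
  increments=[
    {"grip":1,"tx":0,"ty":0,"tz":0,"wx":0,"wy":0,"wz":0},
    {"grip":1,"tx":0,"ty":0,"tz":0,"wx":0,"wy":0,"wz":0},
    {"grip":1,"tx":0,"ty":0,"tz":0,"wx":0,"wy":0,"wz":0},
    {"grip":1,"tx":0,"ty":0,"tz":0,"wx":0,"wy":0,"wz":0},
    {"grip":1,"tx":0,"ty":0,"tz":0,"wx":0,"wy":0,"wz":0},
    {"grip":1,"tx":0,"ty":0,"tz":0,"wx":0,"wy":0,"wz":0},
  ],
)

```text
time: 11.17
position: [0.5083, -0.2784, 0.0249]
tool_rot: [2.2, -2.242, 0.004]
ft_force: [-0.2, 0.1, 1.9]
grip_width: 0.449
```

>>> drive_tool(
  increments=[
    {"grip":1,"tx":0,"ty":0,"tz":-2,"wx":0,"wy":0,"wz":0},
    {"grip":1,"tx":0,"ty":0,"tz":-6,"wx":0,"wy":0,"wz":0},
    {"grip":1,"tx":-3,"ty":0.4,"tz":-10,"wx":0,"wy":0,"wz":0},
    {"grip":1,"tx":-6.5,"ty":1,"tz":-12,"wx":0,"wy":0,"wz":0},
    {"grip":1,"tx":-10.5,"ty":1.6,"tz":-13,"wx":0,"wy":0,"wz":0},
    {"grip":1,"tx":-14.5,"ty":2.2,"tz":-13,"wx":0,"wy":0,"wz":0},
    {"grip":1,"tx":-18.5,"ty":2.8,"tz":-13,"wx":0,"wy":0,"wz":0},
    {"grip":1,"tx":-22.5,"ty":3.4,"tz":-13,"wx":0,"wy":0,"wz":0},
    {"grip":1,"tx":-26,"ty":3.9,"tz":-13,"wx":0,"wy":0,"wz":0},
    {"grip":1,"tx":-28.2,"ty":4.3,"tz":-13,"wx":0,"wy":0,"wz":0},
  ],
)

```text
time: 12.0
position: [0.4695, 0.0095, 0.1543]
tool_rot: [-2.206, 2.237, -0.002]
ft_force: [0.1, 0.8, -0.2]
grip_width: 0.447
```

>>> drive_tool(
  increments=[
    {"grip":1,"tx":-0.5,"ty":0,"tz":0,"wx":0,"wy":0,"wz":0},
    {"grip":1,"tx":-0.5,"ty":0,"tz":0,"wx":0,"wy":0,"wz":0},
    {"grip":1,"tx":-0.5,"ty":0,"tz":0,"wx":0,"wy":0,"wz":0},
    {"grip":1,"tx":-0.5,"ty":0,"tz":0,"wx":0,"wy":0,"wz":0},
    {"grip":1,"tx":-0.5,"ty":0,"tz":0,"wx":0,"wy":0,"wz":0},
  ],
)

```text
time: 12.42
position: [0.4699, 0.0123, 0.1542]
tool_rot: [2.202, -2.241, 0.002]
ft_force: [0.6, 0.9, 0.0]
grip_width: 0.448
```

```bash
python3 - <<'E'
from h import *
im=snap('wrist','wrist10.png'); s=snap('side','side10.png')
p,y,R=yaw(); st=ctrl.get_state(); print(p,y,R[:,2],st['ft_force'],st['grip_width'],st['time'])
cv2.imwrite('pics/crop10.png',cv2.resize(im['frame'][20:300,220:410],None,fx=2.1,fy=2.1,interpolation=cv2.INTER_CUBIC))
u,v=map(int,proj(s,p)); print(u,v)
cv2.imwrite('pics/crop10s.png',cv2.resize(s['frame'][max(0,v-50):v+70,u-70:u+90],None,fx=4,fy=4,interpolation=cv2.INTER_CUBIC))
E
```

```text
[0.46976784 0.01291888 0.15417395] -90.96281274386855 [ 7.70835671e-04 -9.52607698e-04 -9.99999249e-01] [ 0.5052872   0.02664848 -0.09659428] 0.44908221492284056 12.5167
299 184
```

View pics/wrist10.png

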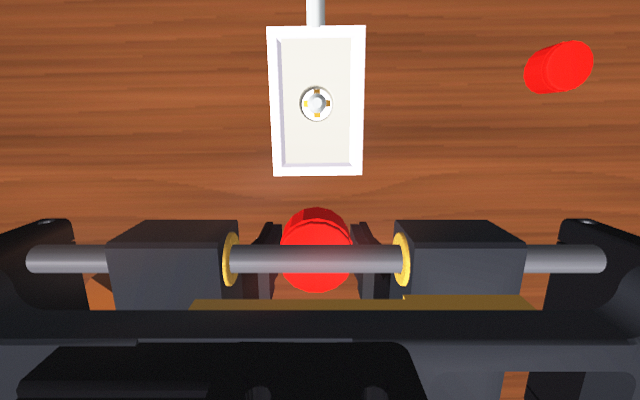

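View pics/crop10s.png

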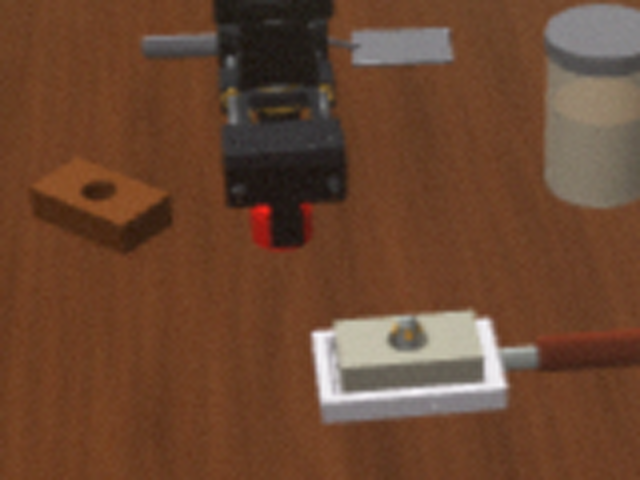

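```bash
python3 - <<'E'
from h import *
im=load('wrist'); f=im['frame'];hsv=cv2.cvtColor(f,cv2.COLOR_BGR2HSV)
red=(((hsv[...,0]<6)|(hsv[...,0]>174))&(hsv[...,1]>150)); V=hsv[...,2]
m=(red&(V>100)); m[:195]=0;m[300:]=0;m[:,:260]=0;m[:,380:]=0
for v in list(range(206,246,3))+list(range(272,296,3)):
    xs=np.where(m[v])[0]
    if len(xs): print(v,xs.min(),xs.max(),(xs.min()+xs.max())/2,V[v,xs].min(),V[v,xs[len(xs)//2]])
cv2.imwrite('pics/crop10b.png',cv2.resize(f[200:300,260:375],None,fx=5,fy=5,interpolation=cv2.INTER_CUBIC))
cv2.imwrite('pics/crop10c.png',cv2.resize(f[75:130,285:350],None,fx=9,fy=9,interpolation=cv2.INTER_CUBIC))
E
```

```text
209 303 328 315.5 131 134
212 298 333 315.5 133 134
215 293 338 315.5 133 134
218 290 341 315.5 124 243
221 288 343 315.5 133 221
224 286 345 315.5 128 249
227 284 347 315.5 132 255
230 284 348 316.0 134 255
233 283 349 316.0 136 255
236 282 349 315.5 141 255
239 281 350 315.5 166 255
242 280 352 316.0 199 255
275 283 348 315.5 210 255
278 285 346 315.5 228 255
281 288 343 315.5 225 255
284 291 340 315.5 205 255
287 295 336 315.5 236 255
290 303 329 316.0 227 255
```

View pics/crop10b.png

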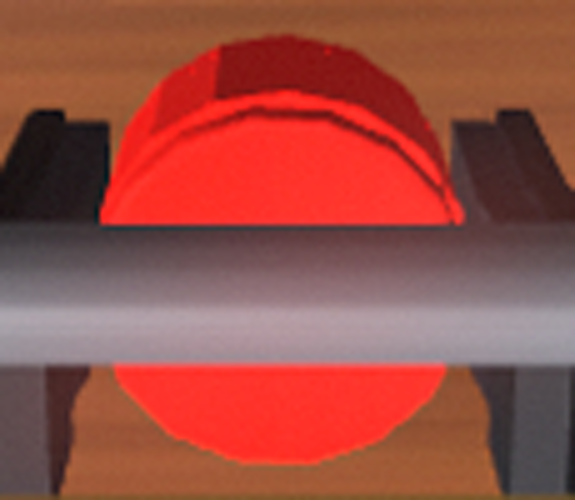

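View pics/crop10c.png

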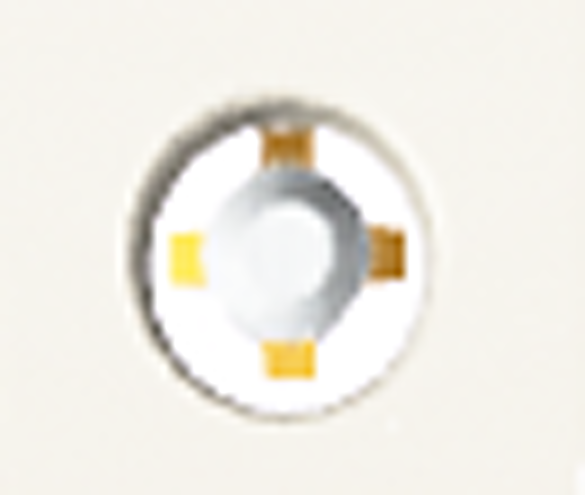

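```bash
python3 - <<'E'
from h import *
im=load('wrist'); P=lambda u,v,z: onplane(im,u,v,z).round(4)
print('teeth',P(316.5,102.7,.043),'tips L/R',P(285+168.5/9-.5,102.7,.043),P(285+407.5/9-.5,102.7,.043),'T/B',P(316.5,75+128.5/9-.5,.043),P(316.5,75+378.5/9-.5,.043))
print('stud top',P(316.55,102.4,.055))
for z in (.153,.157): print(z,'cap far/near',P(315.7,217.6,z),P(315.7,292.2,z),'LR',P(281,239,z),P(351,239,z),P(283,275,z),P(349,275,z))
print('bottom edge far (z low)',P(315.5,207.5,.157-.028))
p,y,R=yaw(); print(p,y)
# holder estimate again
g=cv2.GaussianBlur(cv2.cvtColor(im['frame'],cv2.COLOR_BGR2GRAY).astype(np.float32),(3,3),0)
rows={v:edge(g,0,v,1,255,380,30) for v in (50,80,120,150)}
L=[P(r[0],v,.018) for v,r in rows.items()];Rr=[P(r[-1],v,.018) for v,r in rows.items()]
print(np.mean(L,0),np.mean(Rr,0),'yc',(np.mean(L,0)+np.mean(Rr,0))[1]/2)
cols={u:edge(g,0,u,0,15,190,30) for u in (285,300,340,350)}; print(cols)
F=[P(u,c[0],.018) for u,c in cols.items()]; N=[P(u,c[-1],.018) for u,c in cols.items()]
print('x far/near',np.mean(F,0)[0],np.mean(N,0)[0],(np.mean(F,0)[0]+np.mean(N,0)[0])/2)
E
```

```text
teeth [0.5505 0.0103 0.043 ] tips L/R [0.5507 0.0212 0.043 ] [ 5.504e-01 -5.000e-04  4.300e-02] T/B [0.5613 0.0101 0.043 ] [0.5396 0.0105 0.043 ]
stud top [0.5501 0.0103 0.055 ]
0.153 cap far/near [0.4885 0.0122 0.153 ] [0.4454 0.0129 0.153 ] LR [0.477  0.0305 0.153 ] [ 0.4764 -0.0061  0.153 ] [0.4562 0.0304 0.153 ] [ 0.4556 -0.0052  0.153 ]
0.157 cap far/near [0.4898 0.0122 0.157 ] [0.4479 0.0129 0.157 ] LR [0.4787 0.03   0.157 ] [ 0.478  -0.0056  0.157 ] [0.4584 0.0299 0.157 ] [ 0.4578 -0.0048  0.157 ]
bottom edge far (z low) [0.4868 0.0123 0.129 ]
[0.46976784 0.01291888 0.15417395] -90.96281274386855
[0.55395  0.052775 0.018   ] [ 0.55245 -0.03205  0.018  ] yc 0.010362500000000004
{285: array([ 25.45, 175.64], dtype=float32), 300: array([ 25.4 , 175.52], dtype=float32), 340: array([ 24.59, 175.28], dtype=float32), 350: array([ 24.59, 175.28], dtype=float32)}
x far/near 0.6146 0.485675 0.5501375000000001
```

```bash
python3 - <<'E'
from h import *
im=load('wrist'); f=im['frame'];hsv=cv2.cvtColor(f,cv2.COLOR_BGR2HSV)
m=(((hsv[...,0]<6)|(hsv[...,0]>174))&(hsv[...,1]>150)&(hsv[...,2]>245)); m[:227]=0;m[288:]=0;m[:,:290]=0;m[:,342:]=0
ys,xs=np.where(m); P=np.array([bydepth(im,x,y) for x,y in zip(xs,ys)])
print(len(P),np.percentile(P[:,2],[5,50,95]))
k=np.abs(P[:,2]-np.median(P[:,2]))<.004
A=np.c_[P[k,0]-.469,P[k,1]-.0125,np.ones(k.sum())]; c,*_=np.linalg.lstsq(A,P[k,2],rcond=None); print('plane',c,'resid',np.std(A@c-P[k,2]))
# dark side face pts depth
ms=(((hsv[...,0]<6)|(hsv[...,0]>174))&(hsv[...,1]>150)&(hsv[...,2]<160)&(hsv[...,2]>110)); ms[:205]=0;ms[222:]=0;ms[:,:305]=0;ms[:,328:]=0
ys,xs=np.where(ms); Q=np.array([bydepth(im,x,y) for x,y in zip(xs,ys)])
for v in sorted(set(ys)): q=Q[ys==v]; print(v,len(q),np.median(q,0).round(4))
E
```

```text
1585 [0.1564743  0.15760548 0.15881401]
plane [-0.00076368 -0.00081787  0.15757459] resid 0.0006068937026708767
207 7 [0.4872 0.012  0.1293]
208 18 [0.4869 0.0123 0.1307]
209 23 [0.4869 0.012  0.1323]
210 22 [0.4869 0.0123 0.1344]
211 23 [0.4869 0.012  0.1364]
212 23 [0.4869 0.012  0.1383]
213 23 [0.4869 0.012  0.1402]
214 23 [0.487  0.012  0.1422]
215 23 [0.4869 0.012  0.1438]
216 23 [0.487  0.012  0.1459]
217 23 [0.4869 0.012  0.1473]
218 14 [0.4867 0.0121 0.1483]
219 3 [0.4863 0.0068 0.1492]
```

>>> drive_tool(
  increments=[
    {"grip":1,"tx":0,"ty":-3,"tz":1,"wx":0,"wy":0,"wz":0},
    {"grip":1,"tx":0.07,"ty":-6,"tz":2.5,"wx":0,"wy":0,"wz":0},
    {"grip":1,"tx":0.07,"ty":-8,"tz":4,"wx":0,"wy":0,"wz":0},
    {"grip":1,"tx":0.07,"ty":-8.29,"tz":5.2,"wx":0,"wy":0,"wz":0},
    {"grip":1,"tx":0.07,"ty":-8.29,"tz":6,"wx":0,"wy":0,"wz":0},
    {"grip":1,"tx":0.07,"ty":-8.29,"tz":6.15,"wx":0,"wy":0,"wz":0},
    {"grip":1,"tx":0.07,"ty":-8.29,"tz":6.15,"wx":0,"wy":0,"wz":0},
    {"grip":1,"tx":0.07,"ty":-8.29,"tz":6.15,"wx":0,"wy":0,"wz":0},
    {"grip":1,"tx":0.07,"ty":-8.29,"tz":6.15,"wx":0,"wy":0,"wz":0},
  ],
)

```text
time: 13.27
position: [0.5528, 0.0108, 0.0939]
tool_rot: [-2.202, 2.239, -0.003]
ft_force: [0.3, 0.1, -1.3]
grip_width: 0.448
```

```bash
python3 - <<'E'
from h import *
im=snap('wrist','wrist11.png'); s=snap('side','side11.png'); sc=snap('scene','scene11.png')
p,y,R=yaw(); st=ctrl.get_state(); print(p,y,R[:,2],st['ft_force'],st['grip_width'],st['time'])
a=cv2.resize(s['frame'][165:235,290:370],None,fx=7,fy=7,interpolation=cv2.INTER_CUBIC)
u,v=map(int,proj(sc,[0.55,0.01,0.06])); print(u,v)
b=cv2.resize(sc['frame'][v-35:v+35,u-40:u+40],None,fx=7,fy=7,interpolation=cv2.INTER_CUBIC)
cv2.imwrite('pics/crop11s.png',a);cv2.imwrite('pics/crop11c.png',b)
cv2.imwrite('pics/crop11w.png',cv2.resize(im['frame'][90:300,230:400],None,fx=2.8,fy=2.8,interpolation=cv2.INTER_CUBIC))
E
```

```text
[0.55294006 0.0108438  0.09367667] -90.96094224166394 [ 2.30084555e-03 -7.05175487e-04 -9.99997104e-01] [ 0.1628329   0.14092157 -0.40960697] 0.4455867975396563 13.4167
314 212
```

View pics/crop11w.png

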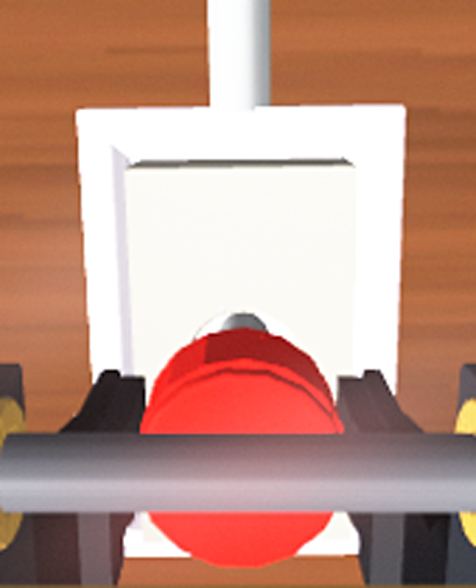

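View pics/crop11s.png

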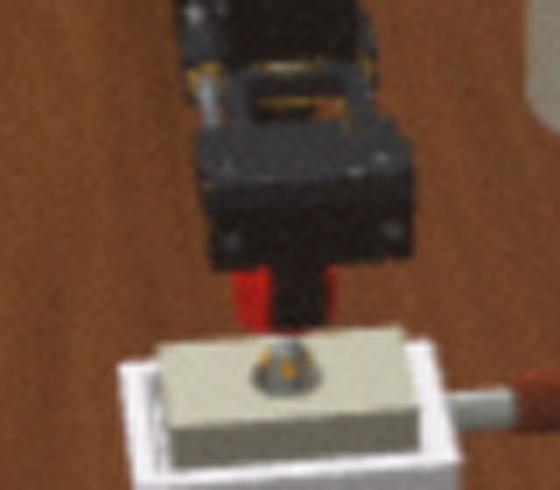

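View pics/crop11c.png

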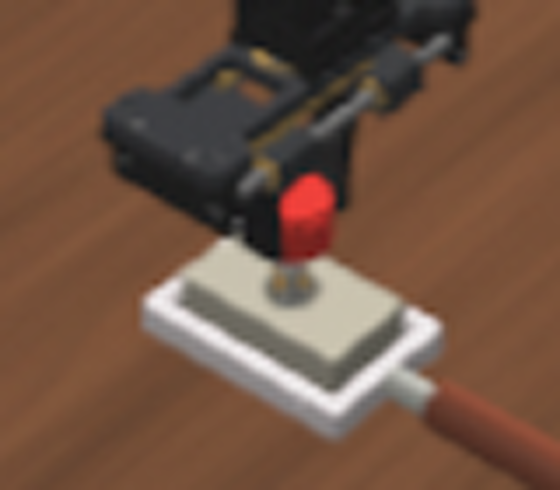

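```bash
python3 - <<'E'
from h import *
im=load('wrist'); f=im['frame'];hsv=cv2.cvtColor(f,cv2.COLOR_BGR2HSV); P=lambda u,v,z: onplane(im,u,v,z)
red=(((hsv[...,0]<6)|(hsv[...,0]>174))&(hsv[...,1]>120)&(hsv[...,2]>100)); red[:195]=0; red[300:]=0; red[:,:265]=0; red[:,370:]=0
m=red&(hsv[...,2]>245); m[:227]=0;m[288:]=0;m[:,:292]=0;m[:,340:]=0
ys,xs=np.where(m); Q=np.array([bydepth(im,x,y) for x,y in zip(xs,ys)]); zt=np.median(Q[:,2]); k=np.abs(Q[:,2]-zt)<.004
A=np.c_[Q[k,0]-.55,Q[k,1]-.01,np.ones(k.sum())]; c,*_=np.linalg.lstsq(A,Q[k,2],rcond=None); print('ztop',zt,'plane',c)
for v in (209,212,239,242,275,278,281,284,287,290):
    x=np.where(red[v])[0]; print(v,x.min(),x.max(),(x.min()+x.max())/2)
x=np.where(red[:,316])[0]; print('col 316',x.min(),x.max(), 'near x',P(316,x.max()+.5,zt)[0])
ms=red&(hsv[...,2]<170); ys,xs=np.where(ms[:222,305:328]); Q=np.array([bydepth(im,x+305,y) for x,y in zip(xs,ys)])
for v in sorted(set(ys)): q=Q[ys==v]; print(v,len(q),np.median(q,0).round(4))
print('near edge via rows: cap y', [((P(a,v,zt)+P(b,v,zt))/2)[1].round(4) for v,a,b in((275,283,349),(281,288,343))])
g=cv2.GaussianBlur(cv2.cvtColor(f,cv2.COLOR_BGR2GRAY).astype(np.float32),(3,3),0)
rows={v:edge(g,0,v,1,245,390,30) for v in (135,145,160,180,200)}; print(rows)
L=np.array([P(r[0],v,.018) for v,r in rows.items()]);Rr=np.array([P(r[-1],v,.018) for v,r in rows.items()])
cols={u:edge(g,0,u,0,110,150,30) for u in (275,295,335,355)}; print(cols)
F=np.array([P(u,c[0],.018) for u,c in cols.items()])
yc=(np.polyval(np.polyfit(L[:,0],L[:,1],1),.55)+np.polyval(np.polyfit(Rr[:,0],Rr[:,1],1),.55))/2
print('holder',np.polyval(np.polyfit(F[:,1],F[:,0],1),yc)-.064,yc)
E
```

```text
ztop 0.09725469573844499 plane [-0.00205908  0.00345266  0.0972234 ]
209 304 326 315.0
212 298 333 315.5
239 281 350 315.5
242 280 352 316.0
275 284 347 315.5
278 286 345 315.5
281 289 342 315.5
284 293 338 315.5
287 298 335 316.5
290 303 329 316.0
col 316 207 292 near x 0.5310566623287684
207 7 [0.5702 0.0105 0.0691]
208 16 [0.57   0.0102 0.0707]
209 20 [0.57   0.0114 0.0727]
210 22 [0.5698 0.0108 0.0743]
211 23 [0.5698 0.0105 0.076 ]
212 23 [0.5699 0.0105 0.0783]
213 23 [0.5698 0.0105 0.0798]
214 23 [0.5699 0.01   0.082 ]
215 23 [0.5698 0.0105 0.0836]
216 23 [0.5698 0.0105 0.0854]
217 23 [0.5699 0.0105 0.0871]
218 12 [0.5696 0.0105 0.0881]
219 2 [0.5692 0.005  0.0886]
near edge via rows: cap y [np.float64(0.011), np.float64(0.0113)]
{135: array([256.8, 374.3], dtype=float32), 145: array([257.54, 373.76], dtype=float32), 160: array([258.55, 373.41], dtype=float32), 180: array([259.56, 372.65], dtype=float32), 200: array([260.61, 371.77], dtype=float32)}
{275: array([128.34], dtype=float32), 295: array([127.75, 146.63], dtype=float32), 335: array([127.51, 146.1 ], dtype=float32), 355: array([127.31], dtype=float32)}
holder 0.5505651936445848 0.010432567905612235
```

>>> drive_tool(
  increments=[
    {"grip":1,"tx":0.06,"ty":0,"tz":0,"wx":0,"wy":0,"wz":0},
    {"grip":1,"tx":0.06,"ty":0,"tz":0.5,"wx":0,"wy":0,"wz":0},
    {"grip":1,"tx":0.06,"ty":0,"tz":1,"wx":0,"wy":0,"wz":0},
    {"grip":1,"tx":0.06,"ty":0,"tz":1.4,"wx":0,"wy":0,"wz":0},
    {"grip":1,"tx":0.06,"ty":0,"tz":1.8,"wx":0,"wy":0,"wz":0},
    {"grip":1,"tx":0.06,"ty":0,"tz":2,"wx":0,"wy":0,"wz":0},
    {"grip":1,"tx":0.06,"ty":0,"tz":2,"wx":0,"wy":0,"wz":0},
  ],
  force=60,
)

```text
time: 14.0
position: [0.5524, 0.0102, 0.0727]
tool_rot: [2.203, -2.24, 0.002]
ft_force: [-0.8, -0.8, -0.3]
grip_width: 0.447
```

```bash
python3 - <<'E'
from h import *
s=snap('side'); sc=snap('scene')
p,y,R=yaw(); st=ctrl.get_state(); print(p,y,R[:,2],st['ft_force'],st['torque'],st['grip_width'],st['time'])
a=cv2.resize(s['frame'][165:235,290:370],None,fx=7,fy=7,interpolation=cv2.INTER_CUBIC)
b=cv2.resize(sc['frame'][177:247,274:354],None,fx=7,fy=7,interpolation=cv2.INTER_CUBIC)
cv2.imwrite('pics/crop12.png',cv2.resize(np.hstack([a,b]),None,fx=.7,fy=.7))
E
```

```text
[0.55294931 0.01024152 0.07350977] -90.95543001601456 [ 2.01398577e-03 -7.75637395e-04 -9.99997671e-01] [-0.20628128  0.40813259 -0.14161125] [ 0.02995771  0.13520137 -0.03472276] 0.44744517449733684 14.1
```

View pics/crop12.png

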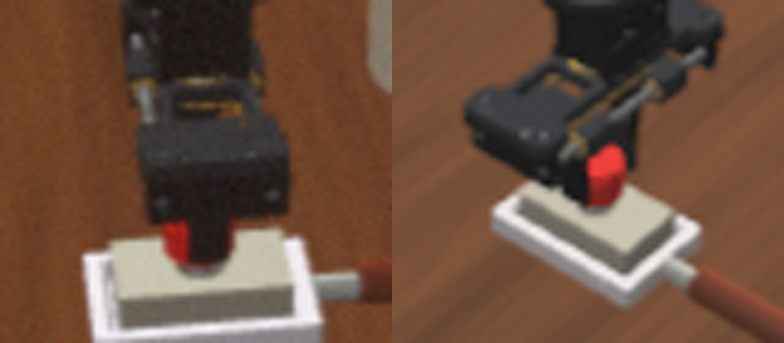

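>>> drive_tool(
  increments=[
    {"grip":1,"tx":0,"ty":0,"tz":0.2,"wx":0,"wy":0,"wz":0},
    {"grip":1,"tx":0,"ty":0,"tz":0.35,"wx":0,"wy":0,"wz":0},
    {"grip":1,"tx":0,"ty":0,"tz":0.5,"wx":0,"wy":0,"wz":0},
    {"grip":1,"tx":0,"ty":0,"tz":0.6,"wx":0,"wy":0,"wz":0},
  ],
)

```text
time: 14.43
position: [0.5537, 0.0102, 0.0691]
tool_rot: [-2.201, 2.239, -0.005]
ft_force: [-3.4, 0.1, 11.4]
grip_width: 0.445
```

>>> drive_tool(
  increments=[
    {"grip":1,"tx":0,"ty":0,"tz":0.2,"wx":0,"wy":0,"wz":0},
    {"grip":1,"tx":0,"ty":0,"tz":0.3,"wx":0,"wy":0,"wz":0},
  ],
)

```text
time: 14.6
position: [0.5543, 0.0102, 0.0681]
tool_rot: [-2.2, 2.238, -0.005]
ft_force: [-4.3, -0.4, 13.9]
grip_width: 0.45
```

>>> drive_tool(
  increments=[
    {"grip":1,"tx":0,"ty":0.15,"tz":0.3,"wx":0,"wy":0,"wz":0},
    {"grip":1,"tx":0,"ty":0.2,"tz":0.45,"wx":0,"wy":0,"wz":0},
  ],
)

```text
time: 14.77
position: [0.5535, 0.0101, 0.0655]
tool_rot: [-2.199, 2.237, -0.008]
ft_force: [-2.5, -0.4, 3.9]
grip_width: 0.449
```

>>> drive_tool(
  increments=[
    {"grip":1,"tx":0,"ty":0.1,"tz":0.3,"wx":0,"wy":0,"wz":0},
    {"grip":1,"tx":0,"ty":0.1,"tz":0.5,"wx":0,"wy":0,"wz":0},
    {"grip":1,"tx":0,"ty":0.1,"tz":0.6,"wx":0,"wy":0,"wz":0},
  ],
)

```text
time: 15.02
position: [0.5528, 0.0102, 0.0608]
tool_rot: [-2.199, 2.236, -0.008]
ft_force: [-6.1, 0.6, 17.2]
grip_width: 0.447
```

```bash
python3 - <<'E'
from h import *
im=snap('wrist','wrist13.png'); s=snap('side'); sc=snap('scene')
p,y,R=yaw(); st=ctrl.get_state(); print(p,y,R[:,2],st['ft_force'],st['torque'],st['grip_width'],st['time'])
a=cv2.resize(s['frame'][165:235,290:370],None,fx=7,fy=7,interpolation=cv2.INTER_CUBIC)
b=cv2.resize(sc['frame'][177:247,274:354],None,fx=7,fy=7,interpolation=cv2.INTER_CUBIC)
cv2.imwrite('pics/crop13.png',cv2.resize(np.hstack([a,b]),None,fx=.7,fy=.7))
cv2.imwrite('pics/crop13w.png',cv2.resize(im['frame'][90:300,230:400],None,fx=2.8,fy=2.8,interpolation=cv2.INTER_CUBIC))
E
```

```text
[0.55281742 0.01014819 0.06087437] -90.98035497448544 [ 7.58639314e-03  5.43641541e-05 -9.99971221e-01] [-4.02903996  0.4819712  11.57234426] [-0.11821735  1.09646876 -0.05389557] 0.4444739137133418 15.1667
```

View pics/crop13.png

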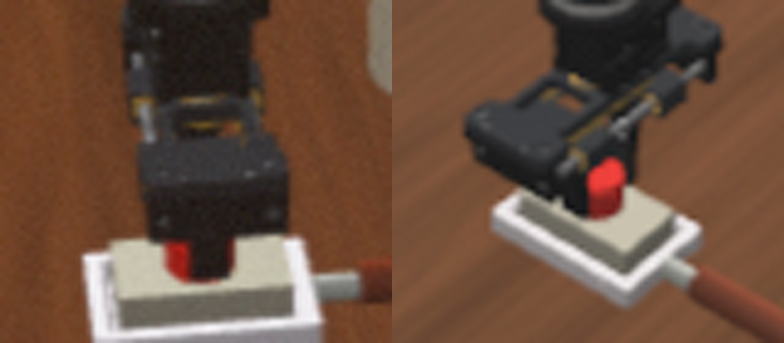

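View pics/crop13w.png

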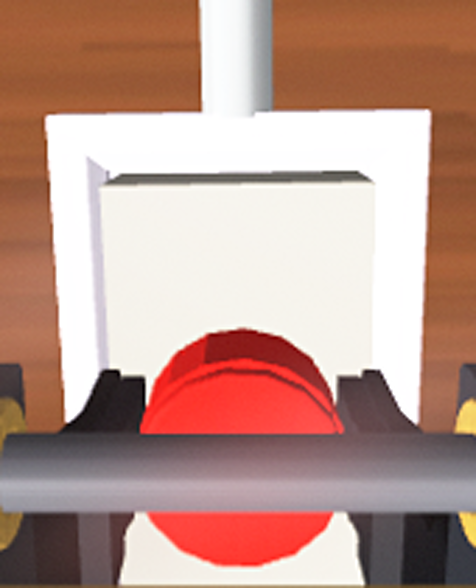

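```bash
cat > cap.py <<'E'
from h import *
def capcheck(im):
    f=im['frame'];hsv=cv2.cvtColor(f,cv2.COLOR_BGR2HSV); P=lambda u,v,z: onplane(im,u,v,z)
    red=(((hsv[...,0]<6)|(hsv[...,0]>174))&(hsv[...,1]>120)&(hsv[...,2]>100)); red[:195]=0; red[300:]=0; red[:,:265]=0; red[:,370:]=0
    m=red&(hsv[...,2]>245); m[:227]=0;m[288:]=0;m[:,:292]=0;m[:,340:]=0
    ys,xs=np.where(m); Q=np.array([bydepth(im,x,y) for x,y in zip(xs,ys)]); zt=np.median(Q[:,2]); k=np.abs(Q[:,2]-zt)<.004
    A=np.c_[Q[k,0]-.55,Q[k,1]-.01,np.ones(k.sum())]; c,*_=np.linalg.lstsq(A,Q[k,2],rcond=None)
    print('cap top z',zt.round(4),'slopes',c[:2].round(4))
    x=np.where(red[:,316])[0]; near=P(316,x.max()+.5,zt)[0]
    ms=red&(hsv[...,2]<170); ys,xs=np.where(ms[208:218,305:328]); S=np.array([bydepth(im,u+305,v+208) for u,v in zip(xs,ys)])
    rows=[(v,np.where(red[v])[0]) for v in (275,278,281,284)]
    yc=[((P(r.min(),v,zt)+P(r.max(),v,zt))/2)[1] for v,r in rows]
    print('far side x',np.median(S[:,0]).round(4),'near x',near.round(4),'-> xc',(np.median(S[:,0])-.02).round(4),(near+.02).round(4),'yc',np.mean(yc).round(4))
    T=np.array([bydepth(im,u,v) for v in range(165,200,3) for u in range(272,356,3)]); kk=np.abs(T[:,2]-.036)<.005
    print('stone top z',np.median(T[kk,2]).round(4),kk.sum())
    A=np.c_[T[kk,0]-.58,T[kk,1]-.01,np.ones(kk.sum())]; c,*_=np.linalg.lstsq(A,T[kk,2],rcond=None); print('stone slopes',c.round(4))
E
python3 - <<'E'
from cap import *
capcheck(load('wrist'))
p,y,R=yaw(); st=ctrl.get_state(); print(p,st['ft_force'])
E
```

```text
cap top z 0.0643 slopes [-0.0026  0.0007]
far side x 0.5699 near x 0.5318 -> xc 0.5499 0.5518 yc 0.0107
stone top z 0.0363 334
stone slopes [0.0006 0.0004 0.0363]
[0.55281742 0.01014819 0.06087437] [-4.02903996  0.4819712  11.57234426]
```

>>> drive_tool(
  increments=[
    {"grip":1,"tx":0,"ty":0.05,"tz":0.1,"wx":0,"wy":0,"wz":0},
    {"grip":1,"tx":0,"ty":0.08,"tz":0.15,"wx":0,"wy":0,"wz":0},
    {"grip":1,"tx":0,"ty":0.08,"tz":0.2,"wx":0,"wy":0,"wz":0},
    {"grip":1,"tx":0,"ty":0.08,"tz":0.2,"wx":0,"wy":0,"wz":0},
    {"grip":1,"tx":0,"ty":0.08,"tz":0.2,"wx":0,"wy":0,"wz":0},
    {"grip":1,"tx":0,"ty":0.08,"tz":0.2,"wx":0,"wy":0,"wz":0},
  ],
)

```text
time: 15.67
position: [0.5528, 0.0102, 0.0609]
tool_rot: [-2.198, 2.236, -0.01]
ft_force: [-5.1, 0.4, 13.6]
grip_width: 0.447
```

```bash
python3 - <<'E'
from cap import *
F=[]
for i in range(8):
    im=snap('wrist'); st=ctrl.get_state(); F.append(st['ft_force'])
    if i in(0,7): print(st['time'],st['position'].round(4),st['ft_force'].round(1),st['torque'].round(2),st['grip_width'])
print(np.mean(F,0),np.std(F,0)); print(np.array(F)[:,2].round(1))
cv2.imwrite('pics/wrist14.png',im['frame']); capcheck(im)
p,y,R=yaw(); print(R[:,2])
E
```

```text
15.7167 [0.5528 0.0102 0.0608] [-4.2 -0.1 13. ] [-0.1   1.2  -0.03] 0.447432183711874
16.0667 [0.5528 0.0101 0.0609] [-4.1 -0.6 13. ] [-0.15  1.16 -0.01] 0.45355003257116894
[-4.34063413 -0.43123264 13.50470439] [0.45399567 0.33134538 0.29712284]
[13.  13.6 13.5 13.6 13.7 13.7 13.9 13. ]
cap top z 0.0643 slopes [ 0.0003 -0.0001]
far side x 0.5699 near x 0.5318 -> xc 0.5499 0.5518 yc 0.0107
stone top z 0.0364 334
stone slopes [-0.0089 -0.0002  0.0364]
[ 8.93584019e-03  2.17132551e-04 -9.99960051e-01]
```

```bash
python3 - <<'E'
from cap import *
s=snap('side','side15.png'); st=ctrl.get_state(); print(st['time'],st['ft_force'].round(1),st['position'].round(4))
a=cv2.imread('pics/side0.png'); d=cv2.absdiff(a,s['frame']).max(2)
for n,(u0,u1,v0,v1) in dict(mug=(405,450,245,300),brush=(318,425,368,395),canister=(395-30,395,150,186),spatula=(262,340,138,152)).items(): print(n,int((d[v0:v1,u0:u1]>60).sum()))
E
```

```text
16.1167 [-4.5  0.2 13.2] [0.5528 0.0101 0.0609]
mug 0
brush 0
canister 31
spatula 179
```

View pics/side15.png

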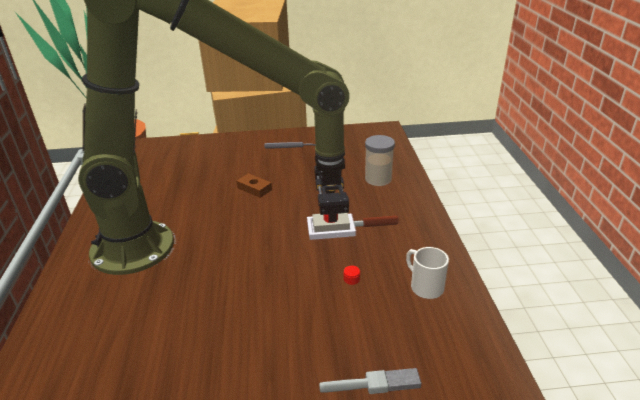

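```bash
python3 - <<'E'
from bench import ctrl
print(ctrl.close_job())
E
```

```text
the job is handed in; nothing more can be done
None
```

The stone is seated in the pocket and let go. The right-hand red cap, the one farthest to the robot's right, is snapped onto the stud. I handed the job in at about 16 s with the gripper still holding the cap and pushing down. No verdict was reported.

**Last checks:**
- **Stone:** right after release its top was level and 36.3 mm above the trolley top (36 mm expected). A last slope fit with the cap on gave 9 mrad one way. That strip was short and noisy, and earlier fits gave under 1 mrad.
- **Cap:** its top was at 64.3 mm, exactly 28 mm above the stone, so it is flush. It was level to under 1 mrad and within about 1 mm of the stud's axis. The push rose to about 14 N, dropped to 4 N, then rose again as the cap landed.
- **Press:** a steady 13 to 14 N downward over the last 0.4 s, with a constant sideways force of about 4 N that an x correction did not remove.
- **Bystanders:** the mug and brush show no change from the first image. Pixel differences at the canister and spatula fit the arm covering different parts in the two images, but part of the spatula was hidden at the end, so it was not fully checked.

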